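# Hang up the bedside telephone

### The job

The guest left the telephone's cordless handset standing in the blue cup. Pull it up out of the cup, lay it flat on the bare table top and let go of it, then pick it up again another way and lower it, still in the gripper, into the phone's cradle: face down, earpiece at the display end, fully home so that the hook switch is held down. Keep the cup upright and leave the clock, book and water bottle where they are.

Things in the scene. Friction and masses are not known exactly. Their poses are not given: they have to be found in the camera images.
- handset: Black rigid phone handset, 200 long (x) x 44 wide (y) x 42 thick (z), about 180 g. Origin mid-length, mid-width on its face (z=0); +z out of its back, +x to the earpiece end. A straight bar 40 wide, z 20 to 42 mm, with a 44 x 44 mm lug at each end (centres x = +-78 mm, z 0 to 42 mm). Starts upright in the cup, earpiece down, face roughly towards the robot, top 208 mm above the table.
- ear_end (a point): Centre of the handset's earpiece end face (100 mm from its middle, at half thickness); a white band runs round the handset 28 mm from it. At the start it is the lower end, on the cup's floor.
- mic_end (a point): Centre of the handset's microphone end face, at the other end; a small red light is on the back near it. At the start it is the upper end.
- cup: Blue stoneware cup, loose, about 600 g, 84 mm outer diameter, 90 mm high, wall 4 mm, inner floor 8 mm above its underside. Origin: centre of its underside, z up.
- phone: Grey desk telephone base, fixed to the table, 230 (own x) x 190 (own y) mm, deck 40 mm high. Origin: centre of its underside. Own +x points away from the robot to the display end; the black display block (54 mm high) and white keys lie on its -y part, the handset cradle on its +y part.
- cradle (a point): Middle of the phone's cradle, on the well floor, 40 mm above the table; x towards the display end, y across, z up. Dark plate 222 x 68 mm, top at 52 mm, with two 52 x 52 mm wells, 12 deep, at x = +-78 mm; the lugs go in with 4 mm play a side. The earpiece well (+x) has a white stripe beside it. Fully home, the handset's origin and axes coincide with these.
- hook (a joint): Hook switch, a small white spring plunger 16 x 20 mm in the middle of the earpiece well; 0 = up (its top 5 mm above the well's floor), 0.005 m = fully down; takes 0.3 N, so the handset's weight holds it down.
- clock: White bedside alarm clock, 50 x 110 x 75 mm, loose; bystander. Origin: centre of its underside.
- book: Green book lying flat, 136 x 196 x 27 mm, loose; bystander. Origin: centre of its underside.
- water: Green water bottle, 66 mm diameter, 170 mm high, loose; bystander. Origin: centre of its underside.

How it is judged:
By the outcome, as a careful person would: the job done as asked, in the order asked, and still so for the second after the job is handed in, with the robot touching nothing.
It also fails if it takes over 67 s, if anything falls off the work surface, if the arm or the gripper's body presses on something with over 40 N, if the wrist force passes 120 N, or if a joint passes its speed limit or range.

### The arm

A 7-joint arm with a two-finger parallel gripper is mounted at the origin on the work surface. World frame = base frame: x ahead of the robot, y to its left, z up, the work surface at z = 0. Lengths are in m, angles in rad, forces in N, time in s.
With the tool pointing down it reaches from about 0.4 to 0.85 m from the base axis. Payload 4.5 kg.
Tool frame: the origin (TCP) lies between the finger pads; the fingertips stand 11 mm ahead of it and the grasp point (between the pads) lies 8 mm behind it; z points along the fingers, y is the line along which they close (so a half turn about z gives the same grasp; the last joint's range is limited). The gripper opens to 88 mm and grips with 3 to 60 N. Pads are 18 mm wide; open, the fingers measure 123 mm over their backs; the gripper's body (75 mm by 187 mm) begins 45 mm behind the grasp point.
Start: joints at [1.325, 0.689, -0.195, 1.565, 0.157, 0.902, -0.215], TCP at [0.173, -0.601, 0.25] pointing down, gripper open.
Joint ranges: [-3.01, 3.01], [-0.46, 2.08], [-1.47, 1.51], [0.13, 2.56], [-1, 4.14], [0.04, 2.09], [-2.66, 2.66]. Speed limits (rad/s): [2.57, 2.57, 3.14, 3.14, 3.14, 3.14, 3.14].

### API

Orientations are given as a 3x3 rotation matrix whose columns are the frame's x, y, z axes.
In Python, from plant import state, snapshot, sign_off gives the robot as it stands.
- The arm moves only by the shell command python3 -m handwheel 'ROWS' [FORCE]. ROWS is JSON, a list of rows, each an object with "hand": the closure, from -1 (fully open) to 1 (shut); "dp": the shift along the tool's x, y, z as a fraction of full scale, a list of three; "dr": the turn, a rotation vector about the tool's x, y, z as a fraction of full scale, a list of three. A call has exactly 8 rows; each row shifts and turns the commanded pose from where the row before left it, along the tool's axes as they then stand; what a row does not reach is not made up. Full scale, the value 1, is 2 cm for a shift and 4 degrees for a turn. A row lasts 1/8 s, in which the tool goes at most 62.5 mm and 10.7 degrees, less where a joint would pass 70% of its speed; a pose out of reach is approached as far as the arm can. A call with a number of a shift or a turn outside -1 to 1 is refused whole. A call with a gripper value outside its range is refused whole. The fingers move at their own pace and stop on an object; FORCE is the grip in N (left out, the last holds). Time passes only in rows, so rows that do not move let the fingers close, or fill a call up. It gives the time, the measured TCP pose, the force, the opening and the grip force at its end, in the units of the state.
- state(): the state, without advancing time (a new reading comes with each control period).
- snapshot(name): name is "scene" or "top" or "wrist"; returns a dict with "img" (400x640x3 uint8, blue, green, red), "intrinsics" (3x3 intrinsics, pixels), "pose" (4x4, takes a point from camera to world coordinates). Camera axes: x right, y down, z forward; pixel columns grow to the right and rows downward; lengths in m; the calibration is good to about 2 mm. The wrist camera is an equidistant fisheye: a pixel r from the principal point sees the ray r / f radians off the axis. A picture is of the moment at which its call begins. There is no depth.
- sign_off(): hands the job in; it is judged then, once.
The state is a dict: "time": time; "q": joint angles; "joint_vel": joint speeds; "tau": joint torques, N m; "tcp_pos": TCP position; "tcp_rot": TCP orientation; "wrist_force": force on the tool from outside, world axes, zero at the start; "ft_torque": the same for the moment, N m; "width": opening from 0.0 (shut) to 1.0 (fully open); "finger_force": force on a finger pad.
Only numpy, scipy, OpenCV 4.12 (cv2) and the standard library are available. Lean on these libraries where they do the work, as an engineer would, in place of code of your own. Each camera call takes 0.05 s, during which the arm holds its last target. There are 200 camera calls.

## Working session

There is one attempt and no reset: what is moved stays moved. The work goes in short steps, Python scripts to look and compute and a shell command to move; the robot and the scene stay as the last step left them, time stands still between calls to the robot, and variables do not carry over. Pictures are saved under pics/ and viewed, at most 10 in all, crops included, and the job is handed in when it is done.

```bash
ls; mkdir -p pics; python3 - <<'E'
from plant import state,snapshot
import cv2,numpy as np
s=state();print({k:np.round(v,3).tolist() for k,v in s.items()})
for n in("scene","top"):
    d=snapshot(n);cv2.imwrite(f"pics/{n}0.png",d["img"]);print(n,np.round(d["intrinsics"],1).tolist(),np.round(d["pose"],3).tolist())
    np.savez(f"{n}0.npz",**d)
E
```

```text
pics
{'time': 0.0, 'q': [1.325, 0.69, -0.195, 1.566, 0.157, 0.903, -0.215], 'joint_vel': [-0.0, -0.001, -0.001, 0.0, 0.001, 0.001, -0.0], 'tau': [-0.001, -52.756, -1.267, -15.343, -0.053, 0.007, 0.0], 'tcp_pos': [0.172, -0.6, 0.249], 'tcp_rot': [[0.961, 0.276, -0.001], [0.276, -0.961, 0.002], [-0.0, -0.002, -1.0]], 'wrist_force': [1.779, -0.214, -0.162], 'ft_torque': [-0.054, -0.044, 0.026], 'finger_force': 0.0, 'width': 1.002}
scene [[514.1, 0.0, 322.5], [0.0, 514.1, 206.0], [0.0, 0.0, 1.0]] [[0.004, 0.554, -0.832, 1.692], [1.0, -0.02, -0.009, 0.014], [-0.022, -0.832, -0.554, 0.871], [0.0, 0.0, 0.0, 1.0]]
top [[441.6, 0.0, 316.0], [0.0, 441.6, 199.2], [0.0, 0.0, 1.0]] [[-0.009, -0.997, 0.082, 0.521], [-1.0, 0.008, -0.008, 0.004], [0.008, -0.082, -0.997, 1.177], [0.0, 0.0, 0.0, 1.0]]
```

View pics/scene0.png

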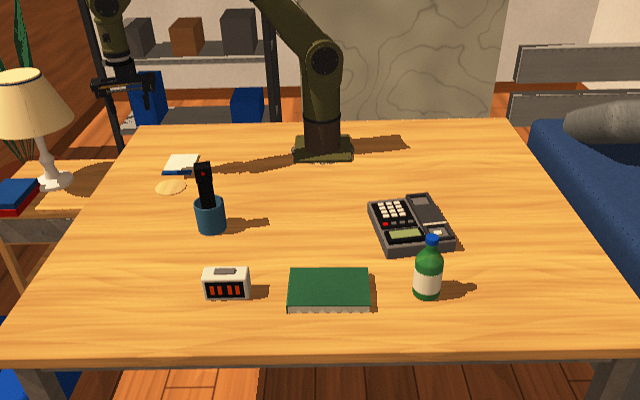

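View pics/top0.png

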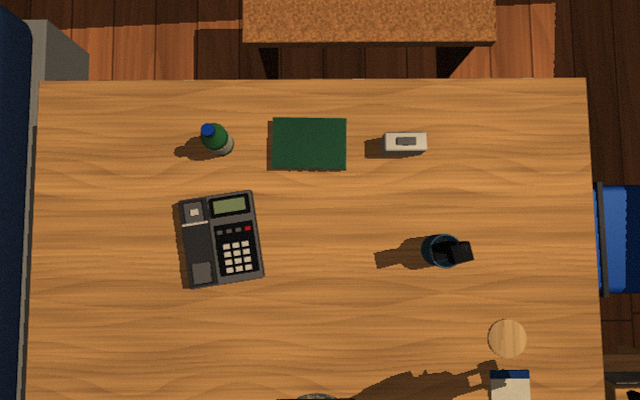

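The scene view shows the black handset standing in the cup at about (205,185), cup at (210,215), phone at (412,225), clock (226,283), book (328,290) and bottle (428,270). In the top view the cup is at (441,251) with the handset's top at (460,252), and the phone at (218,240) with its cradle on the left. The table between the phone and the cup is bare.

```bash
python3 - <<'E'
import cv2,numpy as np
t=cv2.imread("pics/top0.png");s=cv2.imread("pics/scene0.png")
def c(im,x,y,w,h,k): return cv2.resize(im[y:y+h,x:x+w],None,fx=k,fy=k,interpolation=cv2.INTER_CUBIC)
a=c(t,165,180,110,116,5)[:, :400]; a=c(t,168,184,100,112,4); b=c(t,410,225,75,56,5)[:, :390]
d=c(s,180,150,65,95,4); 
o=np.zeros((600,800,3),np.uint8)
o[:448,:400]=a; o[:280,405:405+375]=b; o[285:285+315,405:665]=d[:315]
cv2.imwrite("pics/crop1.png",o)
E
```

```text
(no output)
```

View pics/crop1.png

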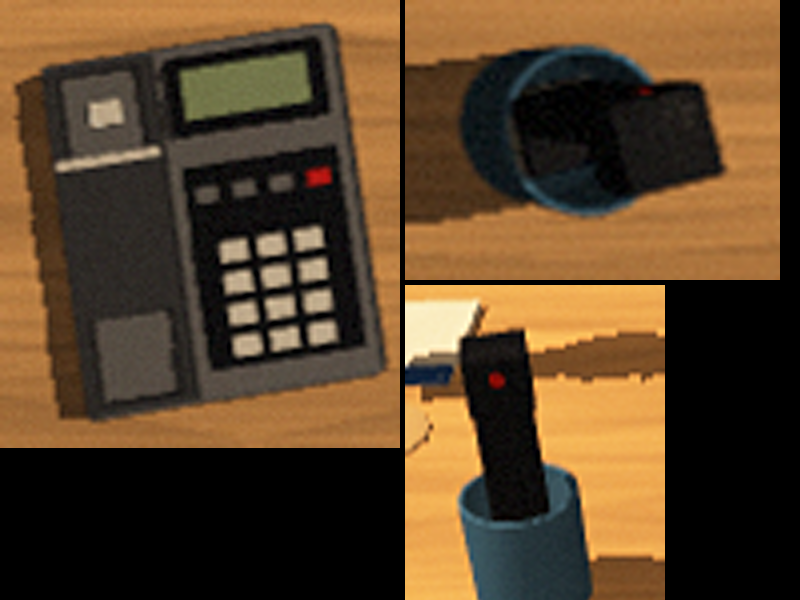

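The crop shows the phone with its display at the top (away from the robot) and the cradle on its left, at crop corners (47,68), (150,52), (190,405) and (90,418). The handset's top face has crop corners (613,105), (705,85), (722,170) and (632,195). The red light is at (645,90) in the top view and (496,380) in the scene view.

```bash
cat > h.py <<'E'
import numpy as np,cv2
from scipy.spatial.transform import Rotation as R
def ray(d,p):
    K,T=d["intrinsics"],d["pose"]; v=np.linalg.solve(K,[p[0],p[1],1]); return T[:3,3],T[:3,:3]@v
def onz(d,p,z):
    o,v=ray(d,p); return o+v*(z-o[2])/v[2]
def tri(d1,p1,d2,p2):
    o,v=ray(d1,p1);q,w=ray(d2,p2); s=np.linalg.lstsq(np.c_[v,-w],q-o,rcond=None)[0]
    a,b=o+v*s[0],q+w*s[1]; return (a+b)/2,np.linalg.norm(a-b)
def proj(d,P):
    T=np.linalg.inv(d["pose"]); c=T[:3,:3]@P+T[:3,3]; u=d["intrinsics"]@c; return u[:2]/u[2]
def fproj(d,P):
    T=np.linalg.inv(d["pose"]); c=T[:3,:3]@P+T[:3,3]; r=np.hypot(*c[:2]); K=d["intrinsics"]
    return K[:2,2]+K[0,0]*np.arctan2(r,c[2])*c[:2]/r
def fonz(d,p,z):
    K,T=d["intrinsics"],d["pose"]; e=np.array(p)-K[:2,2]; r=np.hypot(*e); th=r/K[0,0]
    v=T[:3,:3]@np.r_[np.sin(th)*e/r,np.cos(th)]; return T[:3,3]+v*(z-T[2,3])/v[2]
def plan(s,P,Rt):
    "rotvec in tool axes (deg), full-scale units; then shift in target tool axes units of 2cm"
    R0=np.array(s["tcp_rot"]); rv=R.from_matrix(R0.T@Rt).as_rotvec()
    print("rot units(4deg):",np.round(np.degrees(rv)/4,2)," shift units(2cm) after rot:",np.round(Rt.T@(P-s["tcp_pos"])/.02,2)," before rot:",np.round(R0.T@(P-s["tcp_pos"])/.02,2))
E
python3 - <<'E'
from h import *
t=dict(np.load("top0.npz"));s=dict(np.load("scene0.npz"))
C=[onz(t,((x-405)/5+410,y/5+225),.208) for x,y in((613,105),(705,85),(722,170),(632,195))]
C=np.array(C);print("handset top",C.round(4).tolist(),C.mean(0).round(4))
for e in (C[1]-C[0],C[2]-C[3],C[3]-C[0],C[2]-C[1]):print(np.linalg.norm(e).round(4),np.degrees(np.arctan2(e[1],e[0])).round(1))
print("red",tri(t,(458,243),s,(202.75,173.75)))
P=np.array([onz(t,(x/4+168,y/4+184),.052) for x,y in((47,68),(150,52),(190,405),(90,418))]);print("plate",P.round(4).tolist(),P.mean(0).round(4))
for e in (P[0]-P[3],P[1]-P[2],P[0]-P[1],P[3]-P[2]):print(np.linalg.norm(e).round(4),np.degrees(np.arctan2(e[1],e[0])).round(1))
# cup by blue mask in top: rim ellipse
for d in(t,):
    hsv=cv2.cvtColor(d["img"],cv2.COLOR_BGR2HSV);m=cv2.inRange(hsv,(90,60,30),(115,255,255));m[:,:410]=0;m[:,490:]=0;m[:215]=0;m[285:]=0
    y,x=np.nonzero(m);print("cup mask",x.min(),x.max(),y.min(),y.max(),len(x))
print("cup rim c", onz(t,((585-405)/5+410,130/5+225),.09))
E
```

```text
handset top [[0.4956, -0.3002, 0.208], [0.5039, -0.3409, 0.208], [0.4669, -0.347, 0.208], [0.4565, -0.3072, 0.208]] [ 0.4807 -0.3238  0.208 ]
0.0416 -78.4
0.0411 -75.3
0.0397 -169.9
0.0375 -170.7
red (array([ 0.50145711, -0.31808932,  0.18976681]), np.float64(0.004553408362655213))
plate [[0.6119, 0.3418, 0.052], [0.6216, 0.2764, 0.052], [0.3988, 0.2487, 0.052], [0.3914, 0.3113, 0.052]] [0.5059 0.2946 0.052 ]
0.2226 7.9
0.2245 7.1
0.0661 98.4
0.063 96.8
cup mask 423 458 235 267 226
cup rim c [ 0.48045981 -0.32304381  0.09      ]
```

```bash
cat >> h.py <<'E'
def pick1(d,yaw=11.4,c=(0.4807,-.3238),a=45):
    y=np.radians(yaw);hz=np.array([np.cos(y),np.sin(y),0]);hx=np.array([0,0,-1.]);hy=np.cross(hz,hx);a=np.radians(a)
    tz=np.cos(a)*hx-np.sin(a)*hz;ty=-hy;Rt=np.c_[np.cross(ty,tz),ty,tz]
    return np.r_[c,.180]+.007*hz+(.008-d)*tz,Rt
E
python3 - <<'E'
from h import *; from plant import state
P,Rt=pick1(.16);print(P);plan(state(),P,Rt)
E
```

```text
[ 0.59292167 -0.30117214  0.28748023]
rot units(4deg): [  0.43 -11.24   1.11]  shift units(2cm) after rot: [ 15.3  -10.5  -18.02]  before rot: [24.34 -8.56 -1.91]
```

```bash
A='{"hand":-1,"dp":[1,-0.36,-0.08],"dr":[0,0,0]}'
python3 -m handwheel '[{"hand":-1,"dp":[1,-0.36,-0.08],"dr":[0,0,0]},{"hand":-1,"dp":[1,-0.36,-0.08],"dr":[0,0,0]},{"hand":-1,"dp":[1,-0.36,-0.08],"dr":[0,0,0]},{"hand":-1,"dp":[1,-0.36,-0.08],"dr":[0,0,0]},{"hand":-1,"dp":[1,-0.36,-0.08],"dr":[0,0,0]},{"hand":-1,"dp":[1,-0.36,-0.08],"dr":[0,0,0]},{"hand":-1,"dp":[1,-0.36,-0.08],"dr":[0,0,0]},{"hand":-1,"dp":[1,-0.36,-0.08],"dr":[0,0,0]}]'
python3 -m handwheel '[{"hand":-1,"dp":[1,-0.36,-0.08],"dr":[0,0,0]},{"hand":-1,"dp":[1,-0.36,-0.08],"dr":[0,0,0]},{"hand":-1,"dp":[1,-0.36,-0.08],"dr":[0,0,0]},{"hand":-1,"dp":[1,-0.36,-0.08],"dr":[0,0,0]},{"hand":-1,"dp":[1,-0.36,-0.08],"dr":[0,0,0]},{"hand":-1,"dp":[1,-0.36,-0.08],"dr":[0,0,0]},{"hand":-1,"dp":[1,-0.36,-0.08],"dr":[0,0,0]},{"hand":-1,"dp":[1,-0.36,-0.08],"dr":[0,0,0]}]' | tail -3
python3 -m handwheel '[{"hand":-1,"dp":[1,-0.36,-0.08],"dr":[0,0,0]},{"hand":-1,"dp":[1,-0.36,-0.08],"dr":[0,0,0]},{"hand":-1,"dp":[1,-0.36,-0.08],"dr":[0,0,0]},{"hand":-1,"dp":[1,-0.36,-0.08],"dr":[0,0,0]},{"hand":-1,"dp":[1,-0.36,-0.08],"dr":[0,0,0]},{"hand":-1,"dp":[1,-0.36,-0.08],"dr":[0,0,0]},{"hand":-1,"dp":[1,-0.36,-0.08],"dr":[0,0,0]},{"hand":-1,"dp":[1,-0.36,-0.08],"dr":[0,0,0]}]' | tail -3
python3 - <<'E'
from h import *; from plant import state
P,Rt=pick1(.16);plan(state(),P,Rt);print(np.round(state()["q"],2))
E
```

```text
time: 1.1
tcp_pos: [0.3116, -0.5003, 0.2626]
tcp_rot: [[0.961, 0.276, 0.0], [0.276, -0.961, -0.0], [0.0, 0.0, -1.0]]
wrist_force: [0.2, 0.2, 0.3]
width: 0.999
finger_force: 0.0
wrist_force: [-0.2, -0.8, -0.3]
width: 1.0
finger_force: 0.0
wrist_force: [-0.2, -0.2, 0.3]
width: 0.998
finger_force: 0.0
rot units(4deg): [  0.46 -11.24   1.1 ]  shift units(2cm) after rot: [ 0.22  0.05 -0.17]  before rot: [0.27 0.07 0.04]
[ 0.48  0.7  -0.15  1.4   0.11  1.05 -0.98]
```

```bash

python3 -m handwheel '[{"hand":-1,"dp":[0,0,0],"dr":[0.03,-0.7,0.07]},{"hand":-1,"dp":[0,0,0],"dr":[0.03,-0.7,0.07]},{"hand":-1,"dp":[0,0,0],"dr":[0.03,-0.7,0.07]},{"hand":-1,"dp":[0,0,0],"dr":[0.03,-0.7,0.07]},{"hand":-1,"dp":[0,0,0],"dr":[0.03,-0.7,0.07]},{"hand":-1,"dp":[0,0,0],"dr":[0.03,-0.7,0.07]},{"hand":-1,"dp":[0,0,0],"dr":[0.03,-0.7,0.07]},{"hand":-1,"dp":[0,0,0],"dr":[0.03,-0.7,0.07]}]' >/dev/null
python3 -m handwheel '[{"hand":-1,"dp":[0,0,0],"dr":[0.03,-0.7,0.07]},{"hand":-1,"dp":[0,0,0],"dr":[0.03,-0.7,0.07]},{"hand":-1,"dp":[0,0,0],"dr":[0.03,-0.7,0.07]},{"hand":-1,"dp":[0,0,0],"dr":[0.03,-0.7,0.07]},{"hand":-1,"dp":[0,0,0],"dr":[0.03,-0.7,0.07]},{"hand":-1,"dp":[0,0,0],"dr":[0.03,-0.7,0.07]},{"hand":-1,"dp":[0,0,0],"dr":[0.03,-0.7,0.07]},{"hand":-1,"dp":[0,0,0],"dr":[0.03,-0.7,0.07]}]'
python3 - <<'E'
from h import *; from plant import state,snapshot
P,Rt=pick1(.16);s=state();plan(s,P,Rt);print(np.round(s["q"],2))
d=snapshot("wrist");cv2.imwrite("pics/w1.png",d["img"]);np.savez("w1.npz",**d);print(np.round(d["intrinsics"],1).tolist(),np.round(d["pose"],3).tolist())
y=np.radians(11.4);hz=np.array([np.cos(y),np.sin(y),0]);hy=np.array([-hz[1],hz[0],0]);c=np.array([.4807,-.3238,0])
for a,b,z in((.021,.022,.208),(.021,-.022,.208),(-.021,.022,.208),(-.021,-.022,.208)):print(fproj(d,c+a*hz+b*hy+[0,0,z]).round(1))
E
```

```text
time: 5.1
tcp_pos: [0.5868, -0.3013, 0.2879]
tcp_rot: [[0.695, 0.196, -0.692], [0.139, -0.981, -0.138], [-0.706, -0.001, -0.708]]
wrist_force: [0.0, -0.1, -0.8]
width: 0.998
finger_force: 0.0
rot units(4deg): [-0.02 -0.03 -0.01]  shift units(2cm) after rot: [ 0.23  0.05 -0.2 ]  before rot: [ 0.23  0.05 -0.2 ]
[ 0.24  1.13  0.08  0.68  0.3   2.03 -1.04]
[[309.7, 0.0, 319.7], [0.0, 309.7, 198.8], [0.0, 0.0, 1.0]] [[0.197, -0.484, -0.853, 0.727], [-0.98, -0.098, -0.17, -0.273], [-0.001, 0.87, -0.494, 0.335], [0.0, 0.0, 0.0, 1.0]]
[295.9 202.4]
[347.6 202.4]
[298.9 223.3]
[344.2 223.3]
```

View pics/w1.png

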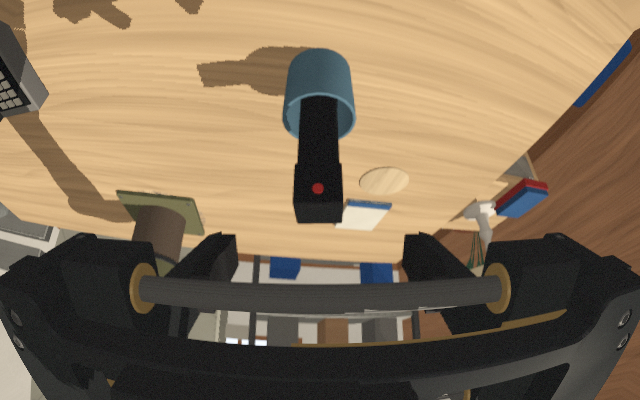

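The wrist view shows the handset's back with the red light at (318,188) and its top back edge running from (293,200) to (343,200), about 3 mm left of the prediction. I'll shift by that and advance.

```bash

python3 -m handwheel '[{"hand":-1,"dp":[0.03,-0.01,0.98],"dr":[0,0,0]},{"hand":-1,"dp":[0.03,-0.01,0.98],"dr":[0,0,0]},{"hand":-1,"dp":[0.03,-0.01,0.98],"dr":[0,0,0]},{"hand":-1,"dp":[0.03,-0.01,0.98],"dr":[0,0,0]},{"hand":-1,"dp":[0.03,-0.01,0.98],"dr":[0,0,0]},{"hand":-1,"dp":[0.03,-0.01,0.98],"dr":[0,0,0]},{"hand":-1,"dp":[0.03,-0.01,0.98],"dr":[0,0,0]},{"hand":-1,"dp":[0.03,-0.01,0.98],"dr":[0,0,0]}]'
python3 - <<'E'
from h import *; from plant import state,snapshot
P,Rt=pick1(0,c=(.4807,-.3208));s=state();plan(s,P,Rt);print(np.round(s["q"],2))
d=snapshot("wrist");cv2.imwrite("pics/w2.png",d["img"])
E
```

```text
time: 6.15
tcp_pos: [0.4811, -0.321, 0.1731]
tcp_rot: [[0.697, 0.196, -0.69], [0.139, -0.981, -0.138], [-0.704, -0.0, -0.71]]
wrist_force: [-0.3, -0.9, 0.2]
width: 0.998
finger_force: 0.0
rot units(4deg): [-0.02 -0.07 -0.02]  shift units(2cm) after rot: [-0.01 -0.01 -0.08]  before rot: [-0.01 -0.01 -0.08]
[ 0.29  1.06  0.05  1.23  0.32  1.55 -1.16]
```

View pics/w2.png

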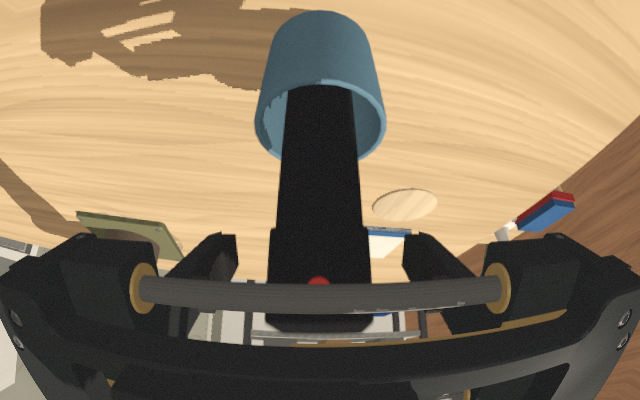

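The wrist view has the handset centred between the fingers: lug from 267 to 373, fingers from 237 to 403. I'll close and lift straight up.

```bash

python3 -m handwheel '[{"hand":1,"dp":[0,0,0],"dr":[0,0,0]},{"hand":1,"dp":[0,0,0],"dr":[0,0,0]},{"hand":1,"dp":[0,0,0],"dr":[0,0,0]},{"hand":1,"dp":[0,0,0],"dr":[0,0,0]},{"hand":1,"dp":[0,0,0],"dr":[0,0,0]},{"hand":1,"dp":[0,0,0],"dr":[0,0,0]},{"hand":1,"dp":[0,0,0],"dr":[0,0,0]},{"hand":1,"dp":[0,0,0],"dr":[0,0,0]}]' 45
python3 -m handwheel '[{"hand":1,"dp":[-0.2,0,-0.2],"dr":[0,0,0]},{"hand":1,"dp":[-0.5,0,-0.5],"dr":[0,0,0]},{"hand":1,"dp":[-0.7,0,-0.7],"dr":[0,0,0]},{"hand":1,"dp":[-0.7,0,-0.7],"dr":[0,0,0]},{"hand":1,"dp":[-0.7,0,-0.7],"dr":[0,0,0]},{"hand":1,"dp":[-0.7,0,-0.7],"dr":[0,0,0]},{"hand":1,"dp":[-0.7,0,-0.7],"dr":[0,0,0]},{"hand":1,"dp":[-0.7,0,-0.7],"dr":[0,0,0]}]'
python3 - <<'E'
from h import *; from plant import state,snapshot
s=state();print(np.round(s["q"],2))
d=snapshot("scene");e=snapshot("wrist");o=np.zeros((400,760,3),np.uint8);o[:,:300]=cv2.resize(d["img"][80:280,100:250],None,fx=2,fy=2);o[:,310:]=e["img"][:,100:550];cv2.imwrite("pics/l1.png",o)
E
```

```text
time: 7.2
tcp_pos: [0.4809, -0.3214, 0.1737]
tcp_rot: [[0.696, 0.196, -0.691], [0.139, -0.981, -0.137], [-0.705, -0.001, -0.709]]
wrist_force: [0.3, -0.0, 2.2]
width: 0.496
finger_force: 44.7
time: 8.2
tcp_pos: [0.4804, -0.3215, 0.3135]
tcp_rot: [[0.695, 0.196, -0.692], [0.14, -0.981, -0.137], [-0.705, -0.001, -0.709]]
wrist_force: [-0.8, -0.1, -2.5]
width: 0.499
finger_force: 44.8
[ 0.29  0.91  0.07  1.14  0.33  1.78 -1.07]
```

View pics/l1.png

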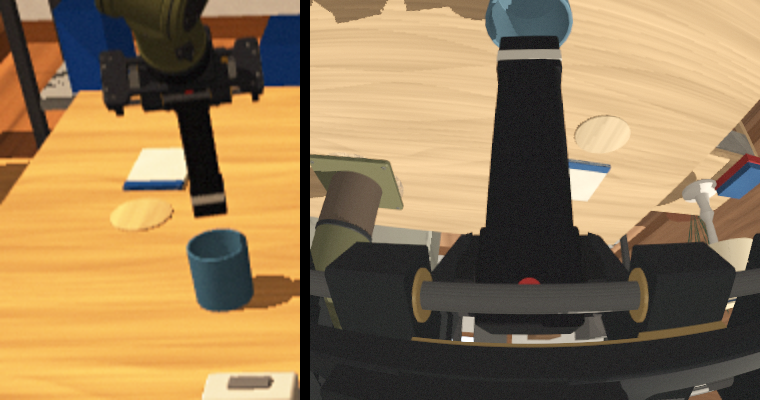

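The scene view shows the handset lifted clear of the cup, and the cup still upright. The handset hangs straight in the fingers with its white band at the lower end.

Next I untilt while moving left, then yaw.

```bash

python3 -m handwheel '[{"hand":1,"dp":[0,-0.65,0],"dr":[0,0.7,0]},{"hand":1,"dp":[0,-0.65,0],"dr":[0,0.7,0]},{"hand":1,"dp":[0,-0.65,0],"dr":[0,0.7,0]},{"hand":1,"dp":[0,-0.65,0],"dr":[0,0.7,0]},{"hand":1,"dp":[0,-0.65,0],"dr":[0,0.7,0]},{"hand":1,"dp":[0,-0.65,0],"dr":[0,0.7,0]},{"hand":1,"dp":[0,-0.65,0],"dr":[0,0.7,0]},{"hand":1,"dp":[0,-0.65,0],"dr":[0,0.7,0]}]' >/dev/null
python3 -m handwheel '[{"hand":1,"dp":[0,-0.65,0],"dr":[0,0.7,0]},{"hand":1,"dp":[0,-0.65,0],"dr":[0,0.7,0]},{"hand":1,"dp":[0,-0.65,0],"dr":[0,0.7,0]},{"hand":1,"dp":[0,-0.65,0],"dr":[0,0.7,0]},{"hand":1,"dp":[0,-0.65,0],"dr":[0,0.7,0]},{"hand":1,"dp":[0,-0.65,0],"dr":[0,0.7,0]},{"hand":1,"dp":[0,-0.65,0],"dr":[0,0.7,0]},{"hand":1,"dp":[0,-0.65,0],"dr":[0,0.7,0]}]' 
python3 -m handwheel '[{"hand":1,"dp":[0,0,0],"dr":[0,0,-1]},{"hand":1,"dp":[0,0,0],"dr":[0,0,-1]},{"hand":1,"dp":[0,0,0],"dr":[0,0,-1]},{"hand":1,"dp":[0,0,0],"dr":[0,0,-1]},{"hand":1,"dp":[0,0,0],"dr":[0,0,-1]},{"hand":1,"dp":[0,0,0],"dr":[0,0,-1]},{"hand":1,"dp":[0,0,0],"dr":[0,0,-1]},{"hand":1,"dp":[0,0,0],"dr":[0,0,-1]}]' >/dev/null
python3 -m handwheel '[{"hand":1,"dp":[0,0,0],"dr":[0,0,-1]},{"hand":1,"dp":[0,0,0],"dr":[0,0,-1]},{"hand":1,"dp":[0,0,0],"dr":[0,0,-1]},{"hand":1,"dp":[0,0,0],"dr":[0,0,-1]},{"hand":1,"dp":[0,0,0],"dr":[0,0,-1]},{"hand":1,"dp":[0,0,0],"dr":[0,0,-1]},{"hand":1,"dp":[0,0,0],"dr":[0,0,-1]},{"hand":1,"dp":[0,0,0],"dr":[0,0,-1]}]'
python3 -c "
from plant import state;print([round(float(x),2) for x in state()['q']])"
```

```text
time: 10.3
tcp_pos: [0.4388, -0.1173, 0.312]
tcp_rot: [[0.981, 0.196, -0.001], [0.196, -0.981, 0.001], [-0.001, -0.001, -1.0]]
wrist_force: [0.1, -0.4, -1.0]
width: 0.492
finger_force: 44.8
time: 12.3
tcp_pos: [0.4389, -0.1179, 0.3119]
tcp_rot: [[0.252, 0.968, -0.003], [0.968, -0.252, 0.001], [-0.0, -0.003, -1.0]]
wrist_force: [0.2, 0.3, -1.4]
width: 0.496
finger_force: 44.8
[0.47, 0.4, -0.44, 1.96, 0.23, 0.83, -0.35]
```

```bash

python3 -m handwheel '[{"hand":1,"dp":[0,0.5,0],"dr":[0,0,-1]},{"hand":1,"dp":[0,0.5,0],"dr":[0,0,-1]},{"hand":1,"dp":[0,0.5,0],"dr":[0,0,-1]},{"hand":1,"dp":[0,0.5,0],"dr":[0,0,-1]},{"hand":1,"dp":[0,0.5,0],"dr":[0,0,-1]},{"hand":1,"dp":[0,0.5,0],"dr":[0,0,-1]},{"hand":1,"dp":[0,0.5,0],"dr":[0,0,-1]},{"hand":1,"dp":[0,0.5,0],"dr":[0,0,-1]}]'
python3 -m handwheel '[{"hand":1,"dp":[0,0,0],"dr":[0,0.7,0]},{"hand":1,"dp":[0,0,0],"dr":[0,0.7,0]},{"hand":1,"dp":[0,0,0],"dr":[0,0.7,0]},{"hand":1,"dp":[0,0,0],"dr":[0,0.7,0]},{"hand":1,"dp":[0,0,0],"dr":[0,0.7,0]},{"hand":1,"dp":[0,0,0],"dr":[0,0.7,0]},{"hand":1,"dp":[0,0,0],"dr":[0,0.7,0]},{"hand":1,"dp":[0,0,0],"dr":[0,0.7,0]}]'
python3 -m handwheel '[{"hand":1,"dp":[0,0,0],"dr":[0,0.7,0]},{"hand":1,"dp":[0,0,0],"dr":[0,0.7,0]},{"hand":1,"dp":[0,0,0],"dr":[0,0.7,0]},{"hand":1,"dp":[0,0,0],"dr":[0,0.7,0]},{"hand":1,"dp":[0,0,0],"dr":[0,0.7,0]},{"hand":1,"dp":[0,0,0],"dr":[0,0.7,0]},{"hand":1,"dp":[0,0,0],"dr":[0,0.7,0]},{"hand":1,"dp":[0,0,0],"dr":[0,0.7,0]}]'
python3 - <<'E'
from h import *; from plant import state,snapshot
s=state();print(np.round(s["q"],2))
d=snapshot("scene");e=snapshot("wrist");o=np.zeros((400,760,3),np.uint8);o[:,:300]=cv2.resize(d["img"][80:280,200:350],None,fx=2,fy=2);o[:,310:]=e["img"][:,100:550];cv2.imwrite("pics/l2.png",o)
E
```

```text
time: 13.3
tcp_pos: [0.5183, -0.1191, 0.3117]
tcp_rot: [[-0.299, 0.954, -0.003], [0.954, 0.299, 0.0], [0.001, -0.003, -1.0]]
wrist_force: [0.1, 0.9, -1.2]
width: 0.497
finger_force: 44.8
time: 14.3
tcp_pos: [0.5188, -0.1187, 0.3123]
tcp_rot: [[-0.274, 0.955, -0.115], [0.881, 0.297, 0.368], [0.385, -0.0, -0.923]]
wrist_force: [-0.3, 0.2, -2.5]
width: 0.494
finger_force: 44.8
time: 15.3
tcp_pos: [0.5188, -0.1186, 0.3122]
tcp_rot: [[-0.21, 0.955, -0.21], [0.675, 0.297, 0.676], [0.708, -0.0, -0.707]]
wrist_force: [-0.9, 0.7, -2.2]
width: 0.497
finger_force: 44.8
[ 0.83  0.89 -0.8   1.42 -0.11  1.4   0.47]
```

View pics/l2.png

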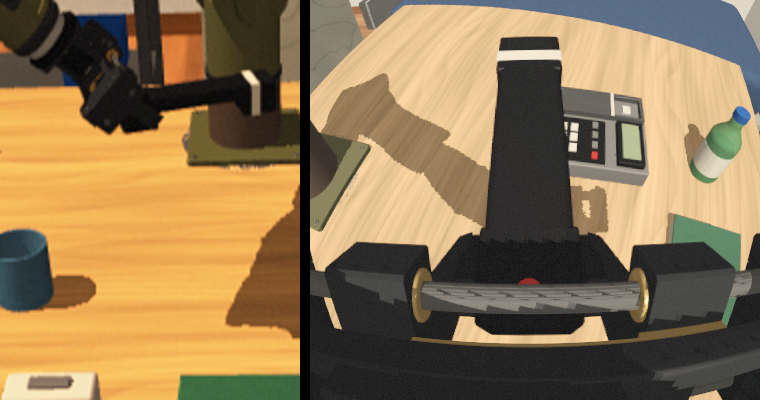

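The handset is level, face down, with the band at its far (left) end, and the bare table is below it. Now lowering.

```bash

python3 -m handwheel '[{"hand":1,"dp":[-0.7,0,0.7],"dr":[0,0,0]},{"hand":1,"dp":[-0.7,0,0.7],"dr":[0,0,0]},{"hand":1,"dp":[-0.7,0,0.7],"dr":[0,0,0]},{"hand":1,"dp":[-0.7,0,0.7],"dr":[0,0,0]},{"hand":1,"dp":[-0.7,0,0.7],"dr":[0,0,0]},{"hand":1,"dp":[-0.7,0,0.7],"dr":[0,0,0]},{"hand":1,"dp":[-0.7,0,0.7],"dr":[0,0,0]},{"hand":1,"dp":[-0.7,0,0.7],"dr":[0,0,0]}]'
python3 -m handwheel '[{"hand":1,"dp":[-0.7,0,0.7],"dr":[0,0,0]},{"hand":1,"dp":[-0.7,0,0.7],"dr":[0,0,0]},{"hand":1,"dp":[-0.7,0,0.7],"dr":[0,0,0]},{"hand":1,"dp":[-0.7,0,0.7],"dr":[0,0,0]},{"hand":1,"dp":[-0.7,0,0.7],"dr":[0,0,0]},{"hand":1,"dp":[-0.5,0,0.5],"dr":[0,0,0]},{"hand":1,"dp":[-0.2,0,0.2],"dr":[0,0,0]},{"hand":1,"dp":[0,0,0],"dr":[0,0,0]}]'
python3 -c "
from plant import state;print([round(float(x),2) for x in state()['q']])"
```

```text
time: 16.4
tcp_pos: [0.5189, -0.119, 0.1526]
tcp_rot: [[-0.21, 0.955, -0.21], [0.677, 0.297, 0.673], [0.705, -0.0, -0.709]]
wrist_force: [0.1, 1.2, -1.6]
width: 0.497
finger_force: 44.8
time: 17.4
tcp_pos: [0.5189, -0.1191, 0.035]
tcp_rot: [[-0.21, 0.955, -0.21], [0.677, 0.297, 0.674], [0.706, -0.0, -0.709]]
wrist_force: [0.3, 0.9, -0.9]
width: 0.496
finger_force: 44.8
[0.79, 1.26, -0.69, 1.49, 0.06, 1.03, 0.6]
```

```bash

python3 -m handwheel '[{"hand":1,"dp":[-0.1,0,0.1],"dr":[0,0,0]},{"hand":1,"dp":[-0.1,0,0.1],"dr":[0,0,0]},{"hand":1,"dp":[-0.1,0,0.1],"dr":[0,0,0]},{"hand":1,"dp":[-0.05,0,0.05],"dr":[0,0,0]},{"hand":1,"dp":[0,0,0],"dr":[0,0,0]},{"hand":1,"dp":[0,0,0],"dr":[0,0,0]},{"hand":1,"dp":[0,0,0],"dr":[0,0,0]},{"hand":1,"dp":[0,0,0],"dr":[0,0,0]}]'
```

```text
time: 18.4
tcp_pos: [0.5189, -0.1192, 0.0253]
tcp_rot: [[-0.21, 0.955, -0.21], [0.677, 0.297, 0.673], [0.705, -0.0, -0.709]]
wrist_force: [0.1, -0.1, -1.7]
width: 0.494
finger_force: 44.8
```

```bash

python3 -m handwheel '[{"hand":1,"dp":[-0.05,0,0.05],"dr":[0,0,0]},{"hand":1,"dp":[-0.05,0,0.05],"dr":[0,0,0]},{"hand":1,"dp":[0,0,0],"dr":[0,0,0]},{"hand":1,"dp":[0,0,0],"dr":[0,0,0]},{"hand":1,"dp":[0,0,0],"dr":[0,0,0]},{"hand":1,"dp":[0,0,0],"dr":[0,0,0]},{"hand":1,"dp":[0,0,0],"dr":[0,0,0]},{"hand":1,"dp":[0,0,0],"dr":[0,0,0]}]'
```

```text
time: 19.4
tcp_pos: [0.5188, -0.1193, 0.0224]
tcp_rot: [[-0.21, 0.955, -0.21], [0.677, 0.297, 0.673], [0.705, -0.0, -0.709]]
wrist_force: [0.7, 0.0, -2.9]
width: 0.493
finger_force: 44.8
```

```bash

python3 -m handwheel '[{"hand":1,"dp":[-0.05,0,0.05],"dr":[0,0,0]},{"hand":1,"dp":[-0.05,0,0.05],"dr":[0,0,0]},{"hand":1,"dp":[0,0,0],"dr":[0,0,0]},{"hand":1,"dp":[0,0,0],"dr":[0,0,0]},{"hand":1,"dp":[0,0,0],"dr":[0,0,0]},{"hand":1,"dp":[0,0,0],"dr":[0,0,0]},{"hand":1,"dp":[0,0,0],"dr":[0,0,0]},{"hand":1,"dp":[0,0,0],"dr":[0,0,0]}]'
```

```text
time: 20.4
tcp_pos: [0.5189, -0.1192, 0.0212]
tcp_rot: [[-0.21, 0.955, -0.21], [0.676, 0.297, 0.675], [0.707, -0.0, -0.708]]
wrist_force: [-0.5, -4.0, 7.3]
width: 0.496
finger_force: 44.7
```

Contact at about 7 N, so I'll open and back off along the tool axis, then turn the tool down.

```bash

python3 -m handwheel '[{"hand":-1,"dp":[0,0,0],"dr":[0,0,0]},{"hand":-1,"dp":[0,0,0],"dr":[0,0,0]},{"hand":-1,"dp":[0,0,0],"dr":[0,0,0]},{"hand":-1,"dp":[0,0,0],"dr":[0,0,0]},{"hand":-1,"dp":[0,0,-0.5],"dr":[0,0,0]},{"hand":-1,"dp":[0,0,-1],"dr":[0,0,0]},{"hand":-1,"dp":[0,0,-1],"dr":[0,0,0]},{"hand":-1,"dp":[0,0,-1],"dr":[0,0,0]}]'
python3 -m handwheel '[{"hand":-1,"dp":[0,0,-1],"dr":[0,0,0]},{"hand":-1,"dp":[0,0,-1],"dr":[0,0,0]},{"hand":-1,"dp":[0,0,-1],"dr":[0,0,0]},{"hand":-1,"dp":[0,0,-1],"dr":[0,0,0]},{"hand":-1,"dp":[0,0,-1],"dr":[0,-0.7,0]},{"hand":-1,"dp":[0,0,-1],"dr":[0,-0.7,0]},{"hand":-1,"dp":[0,0,0],"dr":[0,-0.7,0]},{"hand":-1,"dp":[0,0,0],"dr":[0,-0.7,0]}]'
python3 -m handwheel '[{"hand":-1,"dp":[0.9,0,0],"dr":[0,-1,0]},{"hand":-1,"dp":[0.9,0,0],"dr":[0,-1,0]},{"hand":-1,"dp":[0.9,0,0],"dr":[0,-1,0]},{"hand":-1,"dp":[0.9,0,0],"dr":[0,-1,0]},{"hand":-1,"dp":[0.9,0,0],"dr":[0,-1,0]},{"hand":-1,"dp":[0.9,0,0],"dr":[0,-1,0]},{"hand":-1,"dp":[0.9,0,0],"dr":[0,-1,0]},{"hand":-1,"dp":[0.9,0,0],"dr":[0,-1,0]}]'
python3 - <<'E'
from h import *; from plant import state,snapshot
s=state();print(np.round(s["q"],2))
d=snapshot("top");e=snapshot("wrist");np.savez("top3.npz",**d);np.savez("w3.npz",**e)
o=np.zeros((560,760,3),np.uint8);o[:,:]=0
o[:400,:440]=e["img"][:,100:540];o[:480,450:750]=cv2.resize(d["img"][170:330,270:370],None,fx=3,fy=3)
cv2.imwrite("pics/l3.png",o)
E
```

```text
time: 21.4
tcp_pos: [0.5339, -0.1674, 0.0701]
tcp_rot: [[-0.21, 0.955, -0.209], [0.677, 0.297, 0.673], [0.705, 0.0, -0.709]]
wrist_force: [0.2, 0.5, -0.3]
width: 1.003
finger_force: 0.0
time: 22.4
tcp_pos: [0.559, -0.2467, 0.1564]
tcp_rot: [[-0.249, 0.955, -0.163], [0.797, 0.298, 0.526], [0.551, 0.001, -0.835]]
wrist_force: [-0.0, -0.1, -0.1]
width: 1.0
finger_force: 0.0
time: 23.4
tcp_pos: [0.5189, -0.1177, 0.2044]
tcp_rot: [[-0.298, 0.955, -0.005], [0.954, 0.298, 0.025], [0.025, 0.002, -1.0]]
wrist_force: [-0.2, -0.2, -0.5]
width: 1.003
finger_force: 0.0
[ 0.41  0.66 -0.43  1.88  0.37  0.69  0.07]
```

View pics/l3.png

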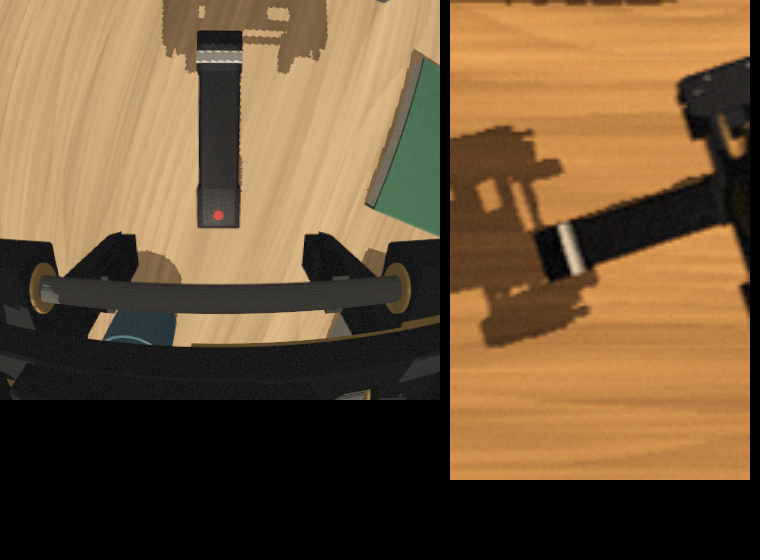

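The handset lies flat, face down, red light up. In the wrist view its mic end is at about (297–340, 227) and its ear end at (298–342, 31) in full-image columns. The top view shows the ear end with its band at crop (565,250).

```bash
cat >> h.py <<'E'
def pick2(c,ang,z,ty_sign=1):
    a=np.radians(ang);hx=np.array([np.cos(a),np.sin(a),0]);tz=np.array([0,0,-1.]);ty=ty_sign*np.array([hx[1],-hx[0],0])
    return np.r_[c,z],np.c_[np.cross(ty,tz),ty,tz]
E
python3 - <<'E'
from h import *; from plant import state
d=dict(np.load("w3.npz"));t=dict(np.load("top3.npz"));print(d["pose"].round(3).tolist())
P=np.array([fonz(d,p,.042) for p in((297,227),(340,227),(298,31),(342,31))]);print(P.round(4).tolist())
m=(P[0]+P[1])/2;e=(P[2]+P[3])/2;print(np.linalg.norm(e-m),m,e,np.degrees(np.arctan2(*(e-m)[1::-1])),(m+e)/2)
# full-colour subpixel in top: ear end corners
E_=np.array([onz(t,((x-450)/3+270,y/3+170),.042) for x,y in((535,231),(550,281))]);print("ear top view",E_.round(4).tolist(),E_.mean(0))
s=state();R_=s["tcp_rot"];
# expected from release: hx=d(107.3), grasp at hx=-.072
hx=np.array([-.299,.954]);print("exp centre",np.array([.5189,-.1192])+.008*np.array([-.21,.675])+.072*hx)
E
```

```text
[[0.952, 0.296, 0.076, 0.497], [0.306, -0.924, -0.229, -0.05], [0.002, 0.241, -0.971, 0.342], [0.0, 0.0, 0.0, 1.0]]
[[0.5072, -0.1562, 0.042], [0.5492, -0.1428, 0.042], [0.4492, 0.0319, 0.042], [0.4896, 0.0449, 0.042]]
0.19689182963404755 [ 0.52818872 -0.14951513  0.042     ] [0.46941353 0.0383994  0.042     ] 107.36843924319217 [ 0.49880112 -0.05555786  0.042     ]
ear top view [[0.4923, 0.0405, 0.042], [0.4499, 0.028, 0.042]] [0.47110282 0.0342472  0.042     ]
exp centre [ 0.495692 -0.045112]
```

```bash
python3 - <<'E'
from h import *; from plant import state
P,Rt=pick2((.4993,-.0565),107.4,.028);plan(state(),P,Rt)
E
```

```text
rot units(4deg): [ 0.03 -0.41  0.09]  shift units(2cm) after rot: [ 3.03 -0.06  8.84]  before rot: [ 2.77 -0.05  8.92]
```

```bash

python3 -m handwheel '[{"hand":-1,"dp":[0.75,0,0],"dr":[0.03,-0.41,0.09]},{"hand":-1,"dp":[0.75,0,0],"dr":[0,0,0]},{"hand":-1,"dp":[0.75,0,0],"dr":[0,0,0]},{"hand":-1,"dp":[0.75,-0.05,0],"dr":[0,0,0]},{"hand":-1,"dp":[0,0,0.8],"dr":[0,0,0]},{"hand":-1,"dp":[0,0,0.8],"dr":[0,0,0]},{"hand":-1,"dp":[0,0,0.8],"dr":[0,0,0]},{"hand":-1,"dp":[0,0,0.8],"dr":[0,0,0]}]'
python3 -m handwheel '[{"hand":-1,"dp":[0,0,1],"dr":[0,0,0]},{"hand":-1,"dp":[0,0,1],"dr":[0,0,0]},{"hand":-1,"dp":[0,0,1],"dr":[0,0,0]},{"hand":-1,"dp":[0,0,1],"dr":[0,0,0]},{"hand":-1,"dp":[0,0,1],"dr":[0,0,0]},{"hand":-1,"dp":[0,0,0.5],"dr":[0,0,0]},{"hand":-1,"dp":[0,0,0],"dr":[0,0,0]},{"hand":-1,"dp":[0,0,0],"dr":[0,0,0]}]'
python3 - <<'E'
from h import *; from plant import state,snapshot
P,Rt=pick2((.4993,-.0565),107.4,.028);plan(state(),P,Rt)
e=snapshot("wrist");np.savez("w4.npz",**e);cv2.imwrite("pics/w4.png",e["img"])
E
```

```text
time: 24.5
tcp_pos: [0.5, -0.0614, 0.1386]
tcp_rot: [[-0.291, 0.957, -0.003], [0.957, 0.291, -0.0], [0.001, -0.003, -1.0]]
wrist_force: [0.7, -0.2, -1.0]
width: 1.004
finger_force: 0.0
time: 25.5
tcp_pos: [0.5001, -0.0617, 0.0297]
tcp_rot: [[-0.291, 0.957, -0.002], [0.957, 0.291, -0.0], [0.0, -0.002, -1.0]]
wrist_force: [0.1, -0.3, -0.3]
width: 1.007
finger_force: 0.0
rot units(4deg): [-0.02 -0.   -0.12]  shift units(2cm) after rot: [0.26 0.04 0.09]  before rot: [0.26 0.04 0.09]
```

View pics/w4.png

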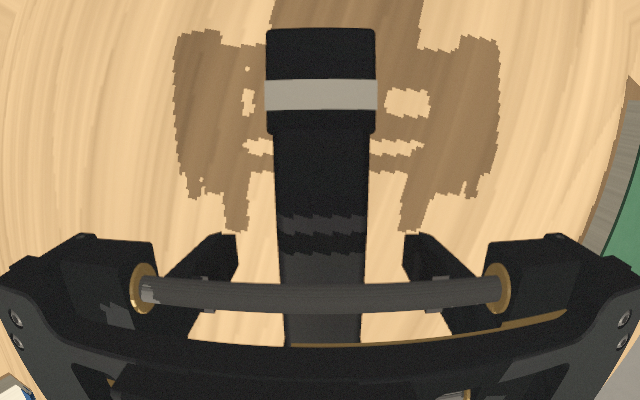

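The wrist view shows the bar centred between the fingers, with the ear end edge at about (266–376, 29) and the band at row 95. Closing, lifting, and locating the ear end relative to the tool.

```bash

python3 -m handwheel '[{"hand":-1,"dp":[0.2,0.04,0.08],"dr":[0,0,-0.1]},{"hand":1,"dp":[0,0,0],"dr":[0,0,0]},{"hand":1,"dp":[0,0,0],"dr":[0,0,0]},{"hand":1,"dp":[0,0,0],"dr":[0,0,0]},{"hand":1,"dp":[0,0,0],"dr":[0,0,0]},{"hand":1,"dp":[0,0,0],"dr":[0,0,0]},{"hand":1,"dp":[0,0,0],"dr":[0,0,0]},{"hand":1,"dp":[0,0,0],"dr":[0,0,0]}]' 45
python3 -m handwheel '[{"hand":1,"dp":[0,0,-0.3],"dr":[0,0,0]},{"hand":1,"dp":[0,0,-0.6],"dr":[0,0,0]},{"hand":1,"dp":[0,0,-1],"dr":[0,0,0]},{"hand":1,"dp":[0,0,-1],"dr":[0,0,0]},{"hand":1,"dp":[0,0,-1],"dr":[0,0,0]},{"hand":1,"dp":[0,0,-1],"dr":[0,0,0]},{"hand":1,"dp":[0,0,-1],"dr":[0,0,0]},{"hand":1,"dp":[0,0,-1],"dr":[0,0,0]}]'
python3 - <<'E'
from h import *; from plant import state,snapshot
w=dict(np.load("w4.npz"))
for p in((266,30),(376,30),(267,80.5),(377,80.5),(267,110),(377,110)):print(p,fonz(w,p,.042).round(4))
s=state();R_=np.array(s["tcp_rot"]);e=snapshot("wrist");np.savez("w5.npz",**e);cv2.imwrite("pics/w5.png",e["img"])
hsv=cv2.cvtColor(e["img"],cv2.COLOR_BGR2HSV);g=cv2.cvtColor(e["img"],cv2.COLOR_BGR2GRAY)
for x in(290,320,350):print(x,g[15:130:3,x].tolist())
for y in(45,60,150,170): print(y,g[y,250:390:4].tolist())
E
```

```text
time: 26.55
tcp_pos: [0.4994, -0.0577, 0.0276]
tcp_rot: [[-0.298, 0.955, -0.002], [0.955, 0.298, -0.0], [0.0, -0.002, -1.0]]
wrist_force: [-0.3, -0.5, -0.4]
width: 0.446
finger_force: 45.0
time: 27.55
tcp_pos: [0.4993, -0.0578, 0.167]
tcp_rot: [[-0.298, 0.955, -0.002], [0.955, 0.298, -0.001], [0.0, -0.003, -1.0]]
wrist_force: [0.3, -0.2, -1.9]
width: 0.447
finger_force: 45.0
(266, 30) [0.4485 0.0319 0.042 ]
(376, 30) [0.4901 0.0447 0.042 ]
(267, 80.5) [0.4551 0.0119 0.042 ]
(377, 80.5) [0.4965 0.0246 0.042 ]
(267, 110) [0.4585 0.0005 0.042 ]
(377, 110) [0.5001 0.0132 0.042 ]
290 [164, 203, 176, 125, 128, 128, 131, 60, 31, 33, 35, 35, 33, 31, 31, 27, 33, 25, 30, 37, 32, 34, 24, 34, 33, 159, 159, 158, 158, 156, 159, 157, 158, 158, 156, 33, 32, 32, 32]
320 [132, 132, 134, 132, 130, 130, 131, 34, 35, 37, 33, 32, 31, 34, 24, 31, 39, 35, 30, 27, 32, 37, 39, 35, 35, 159, 158, 159, 159, 160, 158, 158, 158, 159, 158, 25, 27, 29, 29]
350 [137, 137, 140, 137, 137, 133, 133, 51, 34, 32, 31, 35, 39, 31, 34, 30, 29, 40, 40, 33, 31, 29, 40, 36, 35, 160, 158, 158, 158, 158, 160, 157, 159, 158, 156, 29, 32, 36, 29]
45 [187, 116, 115, 126, 34, 29, 32, 34, 30, 34, 35, 34, 39, 35, 33, 32, 31, 31, 33, 30, 29, 36, 33, 36, 31, 31, 34, 30, 35, 41, 26, 27, 122, 122, 120]
60 [192, 184, 125, 122, 31, 30, 33, 34, 32, 30, 27, 33, 34, 31, 36, 35, 33, 36, 31, 27, 35, 36, 32, 35, 35, 30, 33, 32, 29, 36, 30, 33, 121, 121, 126]
150 [209, 204, 217, 212, 211, 142, 29, 32, 32, 27, 32, 31, 29, 34, 31, 37, 35, 29, 31, 30, 34, 31, 34, 31, 32, 33, 30, 35, 36, 22, 209, 203, 208, 210, 212]
170 [205, 214, 211, 209, 212, 202, 20, 27, 34, 28, 33, 29, 33, 27, 33, 25, 34, 29, 28, 35, 29, 34, 31, 31, 32, 36, 35, 30, 32, 26, 207, 208, 208, 214, 208]
```

```bash
python3 - <<'E'
from h import *; from plant import state
w=dict(np.load("w5.npz"));s=state();R_=np.array(s["tcp_rot"])
P=np.array([fonz(w,p,.167+.0144) for p in((266,35.5),(375,35.5))]);print("ear rel TCP",((P-s["tcp_pos"])@R_).round(4).tolist())
def blobs(d,m,lo):
    n,l,st,c=cv2.connectedComponentsWithStats(m);return [(c[i].round(1).tolist(),st[i].tolist()) for i in range(1,n) if st[i][4]>=lo]
t=dict(np.load("top0.npz"));sc=dict(np.load("scene0.npz"))
for d,(x0,y0,x1,y1) in((t,(178,190,212,290)),(sc,(400,190,460,255))):
    I=d["img"];g=cv2.cvtColor(I,cv2.COLOR_BGR2GRAY);hsv=cv2.cvtColor(I,cv2.COLOR_BGR2HSV)
    m=((g>150)&(hsv[...,1]<80)).astype(np.uint8)*255;k=np.zeros_like(m);k[y0:y1,x0:x1]=1;print("white",blobs(d,m*k,3))
    m=((g>65)&(g<130)&(hsv[...,1]<60)).astype(np.uint8)*255;print("grey",blobs(d,m*k,40))
g=cv2.cvtColor(t["img"],cv2.COLOR_BGR2GRAY)
for y in(230,240,250,280):print(y,g[y,172:224].tolist())
E
```

```text
ear rel TCP [[0.102, -0.023, -0.0125], [0.1021, 0.0194, -0.0124]]
white [([194.1, 211.9], [191, 209, 7, 7, 38]), ([194.6, 223.4], [183, 221, 24, 6, 40])]
grey [([193.0, 212.3], [184, 202, 19, 21, 173]), ([201.4, 272.5], [193, 262, 19, 22, 239])]
white [([401.0, 209.5], [400, 209, 3, 2, 6]), ([402.0, 213.5], [400, 213, 5, 2, 10]), ([437.0, 231.8], [434, 230, 8, 5, 23])]
grey []
230 [126, 128, 99, 53, 53, 58, 58, 53, 57, 52, 38, 43, 45, 42, 43, 42, 41, 39, 41, 44, 39, 43, 46, 42, 42, 40, 44, 39, 42, 45, 38, 46, 41, 40, 40, 43, 43, 36, 45, 73, 82, 61, 14, 15, 18, 22, 35, 43, 46, 48, 27, 13]
240 [122, 121, 122, 101, 50, 54, 49, 52, 54, 53, 49, 39, 41, 46, 38, 45, 38, 44, 41, 35, 42, 41, 39, 42, 42, 40, 40, 38, 41, 46, 41, 41, 45, 43, 43, 42, 37, 37, 37, 42, 66, 78, 86, 56, 5, 10, 14, 6, 12, 16, 19, 11]
250 [141, 139, 141, 146, 143, 114, 56, 63, 63, 63, 62, 66, 58, 38, 42, 39, 41, 42, 39, 49, 44, 44, 44, 40, 42, 42, 44, 47, 43, 39, 43, 48, 44, 40, 45, 43, 40, 41, 43, 43, 30, 50, 80, 82, 59, 17, 18, 14, 17, 8, 9, 7]
280 [122, 122, 122, 121, 122, 121, 122, 123, 124, 92, 49, 56, 53, 55, 48, 54, 49, 42, 40, 36, 30, 44, 68, 76, 77, 79, 78, 77, 76, 80, 78, 77, 76, 77, 75, 80, 76, 76, 77, 67, 39, 34, 33, 42, 33, 48, 69, 86, 81, 82, 83, 77]
```

```bash
python3 - <<'E'
from h import *; from plant import state
t=dict(np.load("top0.npz"));sc=dict(np.load("scene0.npz"))
a=onz(t,(194.1,211.9),.045);b=onz(t,(201.4,272.5),.040);c=onz(t,(194.6,223.4),.052);print(a,b,c)
print(tri(t,(194.1,211.9),sc,(437,231.8)), onz(sc,(437,231.8),.045))
e=a-b;ang=np.degrees(np.arctan2(e[1],e[0]));print(np.linalg.norm(e),ang,(a+b)/2)
# hover 70mm back and 60 mm to the right of the cradle for a look
P,Rt=pick2((.43,.18),7.5,.19);plan(state(),P,Rt)
E
```

```text
[0.58417618 0.3068151  0.045     ] [0.42992957 0.28747558 0.04      ] [0.55452562 0.30326842 0.052     ]
(array([0.58429953, 0.30738685, 0.04276912]), np.float64(4.886211152575633e-05)) [0.5872927  0.30657113 0.045     ]
0.1555346727464958 7.1464852485487755 [0.50705287 0.29714534 0.0425    ]
rot units(4deg): [ 0.03 -0.   24.95]  shift units(2cm) after rot: [ -1.95 -12.25  -1.05]  before rot: [12.4   0.17 -1.06]
```

```bash

python3 -m handwheel '[{"hand":1,"dp":[1,0,-0.2],"dr":[0,0,0]},{"hand":1,"dp":[1,0,-0.2],"dr":[0,0,0]},{"hand":1,"dp":[1,0,-0.2],"dr":[0,0,0]},{"hand":1,"dp":[1,0,-0.2],"dr":[0,0,0]},{"hand":1,"dp":[1,0,-0.2],"dr":[0,0,1]},{"hand":1,"dp":[1,0,0],"dr":[0,0,1]},{"hand":1,"dp":[1,0,0],"dr":[0,0,1]},{"hand":1,"dp":[1,0,0],"dr":[0,0,1]}]'
python3 -m handwheel '[{"hand":1,"dp":[0,0,0],"dr":[0,0,1]},{"hand":1,"dp":[0,0,0],"dr":[0,0,1]},{"hand":1,"dp":[0,0,0],"dr":[0,0,1]},{"hand":1,"dp":[0,0,0],"dr":[0,0,1]},{"hand":1,"dp":[0,0,0],"dr":[0,0,1]},{"hand":1,"dp":[0,0,0],"dr":[0,0,1]},{"hand":1,"dp":[0,0,0],"dr":[0,0,1]},{"hand":1,"dp":[0,0,0],"dr":[0,0,1]}]' >/dev/null
python3 -m handwheel '[{"hand":1,"dp":[0,0,0],"dr":[0,0,1]},{"hand":1,"dp":[0,0,0],"dr":[0,0,1]},{"hand":1,"dp":[0,0,0],"dr":[0,0,1]},{"hand":1,"dp":[0,0,0],"dr":[0,0,1]},{"hand":1,"dp":[0,0,0],"dr":[0,0,1]},{"hand":1,"dp":[0,0,0],"dr":[0,0,1]},{"hand":1,"dp":[0,0,0],"dr":[0,0,1]},{"hand":1,"dp":[0,0,0],"dr":[0,0,1]}]'
python3 - <<'E'
from h import *; from plant import state
P,Rt=pick2((.43,.18),7.15,.19);s=state();plan(s,P,Rt);print(np.round(s["q"],2))
E
```

```text
time: 28.6
tcp_pos: [0.4597, 0.0974, 0.1858]
tcp_rot: [[-0.021, 1.0, -0.003], [1.0, 0.021, -0.001], [-0.001, -0.003, -1.0]]
wrist_force: [-0.5, 0.1, -2.2]
width: 0.448
finger_force: 45.0
time: 30.6
tcp_pos: [0.4599, 0.097, 0.1858]
tcp_rot: [[0.889, 0.457, -0.003], [0.457, -0.889, -0.0], [-0.003, -0.001, -1.0]]
wrist_force: [0.2, -0.1, -1.6]
width: 0.448
finger_force: 45.0
rot units(4deg): [-0.01  0.04  5.01]  shift units(2cm) after rot: [-0.96 -4.3  -0.21]  before rot: [ 0.57 -4.37 -0.21]
[-0.34  0.6   0.06  2.09 -0.08  0.45 -1.32]
```

```bash

python3 -m handwheel '[{"hand":1,"dp":[0,0,0],"dr":[0,0,1]},{"hand":1,"dp":[0,0,0],"dr":[0,0,1]},{"hand":1,"dp":[0,0,0],"dr":[0,0,1]},{"hand":1,"dp":[0,0,0],"dr":[0,0,1]},{"hand":1,"dp":[-0.2,-1,0],"dr":[0,0,1]},{"hand":1,"dp":[-0.3,-1,0],"dr":[0,0,0]},{"hand":1,"dp":[-0.3,-1,0],"dr":[0,0,0]},{"hand":1,"dp":[0,-0.8,0],"dr":[0,0,0]}]'
python3 - <<'E'
from h import *; from plant import state,snapshot
s=state();e=snapshot("wrist");np.savez("w6.npz",**e)
I=e["img"];R_=np.array(s["tcp_rot"]);p=np.array(s["tcp_pos"]);y=np.radians(7.15);hx=np.array([np.cos(y),np.sin(y),0]);hy=np.array([-hx[1],hx[0],0]);c=np.array([.507,.297,.04])
g=cv2.cvtColor(I,cv2.COLOR_BGR2GRAY);hsv=cv2.cvtColor(I,cv2.COLOR_BGR2HSV)
m=((g>150)&(hsv[...,1]<80)).astype(np.uint8)
n,l,st,ct=cv2.connectedComponentsWithStats(m)
for i in range(1,n):
    if st[i][4]>=30 and ct[i][1]<230:print(ct[i].round(1),st[i].tolist())
O=I.copy()
def w(a,b,z):return c+a*hx+b*hy+[0,0,z]
for x0 in(-.078,.078):
    q=np.array([fproj(e,w(x0+a,b,.012)) for a,b in((-.026,-.026),(.026,-.026),(.026,.026),(-.026,.026))]);cv2.polylines(O,[q.round().astype(int)],True,(0,255,0),1)
q=np.array([fproj(e,w(a,b,.012)) for a,b in((-.111,-.034),(.111,-.034),(.111,.034),(-.111,.034))]);cv2.polylines(O,[q.round().astype(int)],True,(0,255,255),1)
print("hook pred",fproj(e,w(.078,0,.005)),"plate",q.round(1).tolist())
cv2.imwrite("pics/w6.png",cv2.resize(O[0:300,60:460],None,fx=2,fy=2,interpolation=cv2.INTER_CUBIC))
E
```

```text
time: 31.6
tcp_pos: [0.4325, 0.1706, 0.1858]
tcp_rot: [[0.992, 0.128, -0.004], [0.128, -0.992, -0.0], [-0.004, -0.0, -1.0]]
wrist_force: [-0.2, -0.7, -1.8]
width: 0.453
finger_force: 45.0
[193.5  31.7] [157, 0, 67, 55, 1227]
[288.1   8. ] [245, 0, 92, 20, 1559]
[277.5  39.8] [230, 0, 125, 86, 1278]
[252.  73.] [246, 68, 13, 11, 124]
[318.5 104.3] [257, 88, 121, 34, 3692]
[261.  136.9] [257, 129, 10, 16, 118]
[264.9 157.4] [258, 151, 13, 15, 156]
[182.1 160.2] [177, 154, 11, 14, 110]
[267.1 180.1] [262, 173, 10, 15, 118]
[269.  201.4] [267, 195, 5, 14, 48]
hook pred [196.73227976  15.47867417] plate [[232.8, 212.6], [230.7, -22.8], [164.5, -11.3], [169.1, 211.5]]
```

View pics/w6.png

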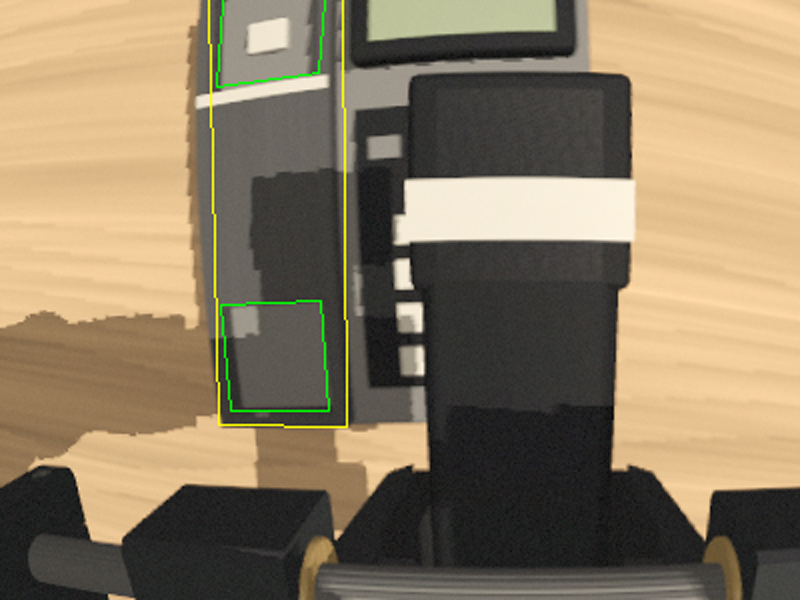

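The picture shows the cradle left of the held handset: hook plunger at (268,36), stripe from (197,102) to (328,82), mic well around (280,355). The overlay mostly agrees; the straight yellow chords ignore the fisheye bending, so I'll compare points instead.

```bash
python3 - <<'E'
from h import *; from plant import state
e=dict(np.load("w6.npz"));s=state();R_=np.array(s["tcp_rot"]);p=np.array(s["tcp_pos"]);I=e["img"];g=cv2.cvtColor(I,cv2.COLOR_BGR2GRAY).astype(int);sat=cv2.cvtColor(I,cv2.COLOR_BGR2HSV)[...,1]
m=((g>190)&(sat<80)).astype(np.uint8)
n,l,st,ct=cv2.connectedComponentsWithStats(m)
for i in range(1,n):
    if st[i][4]>=30 and ct[i][1]<100 and ct[i][0]<235:
        print(ct[i].round(1),st[i].tolist())
def T(q,z):return ((fonz(e,q,z)-p)@R_).round(4)
print("hook",T((194,18),.045),"stripe c,L,R",T((191.2,46),.052),T((158.5,51),.052),T((224,41),.052))
# handset ear edge + band in same picture
hz=p[2]+.0144
for y in(50,60):
    r=g[y,255:390];print(y,"handset edges",255+np.argmax(r<70) ,r[:16].tolist(),r[112:130].tolist())
print("col320",g[28:48,320].tolist(), g[80:130:2,320].tolist())
for y in(60,90,120,145,150,190,200):print(y,g[y,148:242:1].tolist())
for x in(190,210):print(x,g[140:222,x].tolist())
E
```

```text
[193.6  17.3] [184, 9, 20, 18, 293]
[190.7  44.9] [158, 38, 66, 16, 413]
hook [ 0.166  -0.1148  0.1406] stripe c,L,R [ 0.136  -0.1137  0.1336] [ 0.1363 -0.1485  0.1337] [ 0.1369 -0.0818  0.1336]
50 handset edges 265 [153, 154, 153, 154, 155, 155, 154, 155, 143, 89, 29, 39, 43, 51, 47, 50] [55, 60, 59, 57, 59, 55, 47, 49, 118, 177, 196, 195, 195, 194, 193, 194, 192, 194]
60 handset edges 255 [51, 47, 52, 49, 50, 52, 47, 43, 45, 39, 28, 38, 43, 49, 48, 49] [53, 55, 60, 57, 59, 56, 48, 46, 79, 190, 207, 207, 206, 206, 206, 204, 203, 206]
col320 [32, 109, 120, 155, 157, 154, 157, 118, 52, 41, 50, 54, 52, 55, 53, 53, 60, 62, 65, 72] [70, 65, 69, 61, 152, 240, 239, 239, 238, 238, 239, 238, 238, 238, 238, 238, 238, 238, 238, 238, 108, 64, 60, 60, 60]
60 [198, 200, 200, 199, 200, 186, 138, 123, 125, 116, 109, 103, 104, 105, 99, 100, 100, 101, 102, 102, 100, 100, 103, 100, 100, 100, 97, 100, 101, 104, 104, 100, 103, 101, 102, 103, 102, 100, 99, 100, 100, 102, 103, 102, 103, 105, 107, 103, 104, 104, 101, 103, 103, 105, 101, 100, 104, 109, 104, 101, 100, 102, 104, 106, 104, 98, 103, 104, 101, 1
[... 2572 characters left out ...]
4, 86, 92, 89, 90]
190 [70, 76, 81, 81, 79, 73, 74, 77, 82, 85, 84, 78, 82, 90, 88, 89, 88, 91, 90, 91, 89, 86, 89, 91, 89, 95, 97, 88, 90, 88, 90, 86, 92, 91, 88, 87, 88, 91, 89, 91, 90, 90, 89, 92, 89, 93, 88, 89, 91, 88, 89, 88, 88, 88, 86, 87, 88, 87, 88, 91, 87, 90, 86, 78, 47, 48, 88, 93, 80, 58, 62, 60, 59, 70, 117, 124, 122, 123, 124, 121, 117, 117]
210 [61, 60, 56, 61, 59, 59, 60, 61, 60, 59, 54, 75, 87, 86, 89, 89, 87, 90, 91, 91, 91, 89, 90, 90, 89, 90, 89, 89, 91, 91, 93, 89, 92, 92, 90, 91, 91, 90, 87, 91, 89, 89, 89, 91, 88, 92, 92, 88, 87, 88, 91, 91, 89, 91, 88, 92, 88, 87, 89, 89, 84, 87, 86, 58, 50, 50, 55, 52, 55, 62, 57, 57, 61, 87, 107, 118, 116, 118, 122, 123, 122, 122]
```

```bash
python3 - <<'E'
from h import *; from plant import state
e=dict(np.load("w6.npz"));s=state();R_=np.array(s["tcp_rot"]);p=np.array(s["tcp_pos"])
def T(q,z):return ((fonz(e,q,z)-p)@R_)[:2]
A=np.array
for n,L in(("right",[(224,60),(225.5,90),(225.7,120),(228,147),(233,190),(233,200)]),("left",[(158,60),(158,90),(160,120),(161.7,145)])):
    Q=A([T(q,.052) for q in L]);k=np.polyfit(Q[:,0],Q[:,1],1);print(n,(Q*1000).round(1).tolist(),"deg",np.degrees(np.arctan(k[0])).round(2),"y at x=.088:",(k[0]*.088+k[1]).round(4))
print("hook",T((193.6,17.3),.045),"stripe",T((190.7,44.9),.052))
hz=p[2]+.0144
print("ear edge",T((264.2,50),hz),T((374.8,50),hz),T((320,35.2),hz),"band",T((320,88),hz),T((320,120),hz))
# mic well right/upper edges at z .052, near plate end
print("well R",T((224,190),.052),T((225.5,200),.052),"upper",T((210,150.7),.052),"plate near end",T((210,213),.052),T((190,213.5),.052), "tool yaw",np.degrees(np.arctan2(R_[1,0],R_[0,0])))
E
```

```text
right [[119.1, -81.6], [91.7, -80.3], [64.8, -80.8], [40.4, -79.7], [0.7, -77.4], [-8.8, -78.1]] deg -1.72 y at x=.088: -0.0808
left [[127.5, -148.8], [98.3, -148.9], [69.4, -147.7], [45.5, -147.6]] deg -1.02 y at x=.088: -0.1483
hook [ 0.16677368 -0.11528244] stripe [ 0.13716852 -0.1142455 ]
ear edge [ 0.0932776  -0.01923531] [0.09316256 0.02351221] [0.09867568 0.00234739] band [0.07747475 0.00229752] [0.06499701 0.00226913]
well R [ 0.00079938 -0.08617746] [-0.00880843 -0.08551705] upper [ 0.03772101 -0.09722608] plate near end [-0.02169273 -0.10254697] [-0.0224173  -0.12398494] tool yaw 7.540411897352488
```

```bash
python3 - <<'E'
from h import *; from plant import state
e=dict(np.load("w6.npz"));s=state();R_=np.array(s["tcp_rot"]);p=np.array(s["tcp_pos"]);g=cv2.cvtColor(e["img"],cv2.COLOR_BGR2GRAY).astype(int)
def T(q,z):return ((fonz(e,q,z)-p)@R_)[:2]
hz=p[2]+.0144
for y in(46,52,58,64,70,95,105,115,150,160,170,180,190,200):
    print(y,"L",g[y,258:284].tolist(),"R",g[y,358:382].tolist())
# straightness: right edge by threshold half-way
for y in(46,58,64,70,95,115,150,160,170,180,190,200):
    r=g[y,340:390];i=np.argmax(r>(140 if not 90<y<120 else 999)) if not 90<y<120 else 0
    if i: a,b=r[i-1],r[i];x=340+i-1+(120-a)/(b-a) if b!=a else 340+i; print(y,round(x,1),(T((x,y),hz)*1000).round(1))
E
```

```text
46 L [153, 153, 155, 154, 153, 153, 66, 34, 39, 46, 51, 48, 47, 50, 48, 50, 54, 50, 40, 46, 57, 55, 56, 56, 57, 59] R [74, 75, 72, 66, 51, 56, 55, 55, 54, 56, 54, 56, 54, 55, 51, 52, 49, 108, 175, 198, 199, 198, 200, 199]
52 L [152, 154, 151, 142, 141, 117, 69, 35, 38, 41, 45, 44, 47, 51, 46, 48, 52, 46, 46, 51, 55, 55, 61, 57, 57, 59] R [70, 70, 71, 66, 54, 57, 58, 52, 60, 56, 59, 61, 55, 54, 55, 52, 45, 107, 179, 202, 204, 200, 201, 201]
58 L [49, 47, 49, 46, 47, 43, 28, 28, 35, 43, 48, 49, 48, 50, 49, 48, 49, 50, 50, 47, 51, 56, 58, 56, 53, 55] R [67, 71, 68, 67, 58, 55, 53, 53, 60, 61, 59, 56, 57, 58, 56, 51, 46, 74, 195, 204, 205, 204, 202, 204]
64 L [50, 50, 51, 46, 47, 48, 27, 34, 36, 45, 46, 50, 46, 47, 48, 45, 52, 51, 51, 47, 57, 58, 57, 60, 54, 54] R [74, 74, 71, 60, 59, 54, 55, 57, 56, 51, 56, 60, 55, 58, 55, 49, 45, 116, 183, 208, 207, 206, 207, 207]
70 L [152, 131, 97, 67, 54, 47, 35, 31, 39, 48, 47, 45, 49, 50, 45, 47, 45, 47, 48, 51, 50, 59, 56, 54, 61, 55] R [75, 77, 75, 62, 55, 56, 55, 56, 56, 60, 59, 60, 54, 54, 54, 53, 47, 120, 185, 209, 210, 210, 211, 212]
95 L [4
[... 1655 characters left out ...]
9, 198, 200, 203, 202, 204]
190 L [29, 32, 28, 29, 33, 29, 29, 26, 31, 37, 44, 40, 46, 45, 27, 28, 33, 34, 36, 37, 44, 44, 45, 50, 51, 49] R [55, 52, 55, 48, 49, 42, 45, 46, 49, 118, 182, 206, 208, 207, 207, 207, 209, 207, 208, 208, 210, 208, 209, 208]
200 L [87, 88, 86, 85, 91, 90, 93, 103, 133, 149, 155, 153, 154, 148, 94, 48, 28, 36, 21, 43, 45, 45, 48, 48, 47, 47] R [52, 58, 52, 48, 49, 48, 43, 48, 43, 145, 183, 197, 198, 198, 200, 199, 199, 200, 199, 198, 199, 200, 199, 199]
46 375.2 [94.8 23.7]
58 375.4 [89.9 23.7]
64 375.1 [87.5 23.6]
70 375.0 [85.1 23.5]
150 368.6 [53.4 21.4]
160 368.3 [49.4 21.4]
170 367.7 [45.3 21.2]
180 367.6 [41.3 21.3]
190 367.0 [37.1 21.2]
200 366.8 [32.9 21.3]
```

```bash

python3 -m handwheel '[{"hand":1,"dp":[0.56,-0.72,0],"dr":[0,0,0]},{"hand":1,"dp":[0.56,-0.72,0],"dr":[0,0,0]},{"hand":1,"dp":[0.56,-0.72,0],"dr":[0,0,0]},{"hand":1,"dp":[0.56,-0.72,0],"dr":[0,0,0]},{"hand":1,"dp":[0.56,-0.72,0],"dr":[0,0,0]},{"hand":1,"dp":[0.56,-0.72,0],"dr":[0,0,0]},{"hand":1,"dp":[0.56,-0.72,0],"dr":[0,0,0]},{"hand":1,"dp":[0.56,-0.72,0],"dr":[0,0,0]}]'
python3 -m handwheel '[{"hand":1,"dp":[0,0,0.8],"dr":[0,0,0]},{"hand":1,"dp":[0,0,0.8],"dr":[0,0,0]},{"hand":1,"dp":[0,0,0.8],"dr":[0,0,0]},{"hand":1,"dp":[0,0,0.8],"dr":[0,0,0]},{"hand":1,"dp":[0,0,0.8],"dr":[0,0,0]},{"hand":1,"dp":[0,0,0.3],"dr":[0,0,0]},{"hand":1,"dp":[0,0,0],"dr":[0,0,0]},{"hand":1,"dp":[0,0,0],"dr":[0,0,0]}]'
python3 - <<'E'
from h import *; from plant import state,snapshot
e=snapshot("wrist");np.savez("w7.npz",**e);g=cv2.cvtColor(e["img"],cv2.COLOR_BGR2GRAY).astype(int)
for y in(0,10,20,30,45,60,80,100,120,140,160,180,200):
    print(y,"L",g[y,225:285:2].tolist(),"R",g[y,355:415:2].tolist())
E
```

```text
time: 32.65
tcp_pos: [0.5081, 0.2955, 0.1854]
tcp_rot: [[0.992, 0.127, -0.003], [0.127, -0.992, -0.001], [-0.003, 0.0, -1.0]]
wrist_force: [-0.2, 0.4, -1.3]
width: 0.448
finger_force: 45.0
time: 33.65
tcp_pos: [0.5078, 0.2957, 0.1]
tcp_rot: [[0.992, 0.127, -0.002], [0.127, -0.992, 0.0], [-0.002, -0.0, -1.0]]
wrist_force: [0.8, 0.2, -1.5]
width: 0.45
finger_force: 45.0
0 L [208, 207, 207, 208, 207, 209, 209, 208, 209, 209, 207, 207, 206, 206, 206, 207, 206, 200, 199, 199, 200, 199, 199, 201, 200, 200, 202, 202, 201, 202] R [203, 204, 202, 204, 205, 203, 205, 204, 202, 201, 202, 201, 201, 200, 201, 200, 199, 199, 198, 199, 202, 201, 202, 201, 203, 202, 201, 201, 201, 201]
10 L [207, 208, 207, 207, 209, 208, 209, 209, 209, 208, 211, 209, 210, 211, 211, 211, 209, 211, 211, 212, 209, 211, 211, 211, 210, 212, 210, 212, 211, 210] R [210, 210, 210, 210, 212, 211, 209, 210, 210, 210, 211, 211, 210, 210, 210, 209, 210, 207, 208, 206, 207, 206, 207, 206, 207, 207, 207, 206, 207, 205]
20 L [207, 208, 207, 208, 208, 207, 208, 207, 207, 209, 208, 209, 209, 208, 208, 210, 210, 209, 209, 209, 208, 2
[... 2339 characters left out ...]
 R [55, 48, 53, 55, 47, 44, 43, 91, 112, 163, 162, 164, 165, 166, 166, 164, 164, 166, 165, 167, 169, 167, 166, 166, 166, 166, 168, 168, 167, 169]
180 L [114, 114, 114, 113, 115, 114, 115, 117, 117, 114, 116, 115, 116, 118, 119, 118, 79, 83, 61, 56, 56, 56, 58, 55, 23, 36, 40, 46, 43, 50] R [53, 53, 51, 50, 47, 43, 35, 104, 106, 159, 164, 164, 116, 89, 36, 51, 49, 55, 53, 55, 56, 55, 56, 61, 56, 58, 59, 60, 63, 58]
200 L [126, 125, 125, 124, 124, 126, 126, 125, 124, 125, 124, 124, 124, 122, 127, 125, 117, 83, 77, 56, 55, 57, 60, 53, 30, 32, 36, 42, 43, 50] R [55, 53, 52, 44, 45, 42, 75, 104, 121, 163, 162, 164, 108, 71, 44, 50, 55, 47, 31, 49, 151, 157, 158, 157, 156, 156, 158, 157, 159, 159]
```

```bash
python3 - <<'E'
from h import *; from plant import state
e=dict(np.load("w7.npz"));s=state();R_=np.array(s["tcp_rot"]);p=np.array(s["tcp_pos"]);I=e["img"];g=cv2.GaussianBlur(cv2.cvtColor(I,cv2.COLOR_BGR2GRAY),(1,5),0).astype(int)
def T(q,z):return ((fonz(e,q,z)-p)@R_)[:2]*1000
print("cam in tool",((e["pose"][:3,3]-p)@R_).round(4),(R_.T@e["pose"][:3,:3]).round(3).tolist())
hz=p[2]+.0144
for y in(50,60,150,160,170,180,190,200):
    r=g[y];print(y,"L",r[250:276].tolist(),"R",r[364:378].tolist())
for n,z,L in(("plateL",.052,[(256.5,80),(256.7,100),(257,120),(258.3,140),(259.2,160),(260.7,180),(262,200)]),("plateR",.052,[(371.8,160),(372.2,180),(371.7,200)]),("barL",hz,[(270.6,160),(271.8,180),(272.2,200)]),("barR",hz,[(368.3,160),(367.6,180),(366.8,200)])):
    Q=np.array([T(q,z) for q in L]);k=np.polyfit(Q[:,0],Q[:,1],1);print(n,Q.round(1).tolist(),np.degrees(np.arctan(k[0])).round(2))
E
```

```text
cam in tool [ 0.0676 -0.0005 -0.135 ] [[0.001, -0.964, -0.268], [1.0, 0.001, 0.0], [0.0, -0.268, 0.964]]
50 L [197, 195, 190, 159, 145, 130, 117, 112, 112, 110, 107, 106, 106, 95, 59, 29, 38, 42, 45, 46, 49, 47, 49, 45, 47, 47] R [54, 55, 54, 54, 55, 55, 55, 55, 55, 48, 47, 93, 144, 162]
60 L [159, 112, 80, 82, 86, 94, 102, 103, 104, 103, 103, 104, 105, 103, 59, 29, 35, 41, 45, 45, 45, 47, 49, 44, 46, 48] R [55, 57, 57, 54, 54, 56, 53, 56, 52, 49, 45, 47, 95, 106]
150 L [125, 125, 125, 123, 113, 79, 80, 84, 77, 91, 123, 145, 146, 148, 147, 149, 149, 149, 148, 147, 128, 70, 27, 31, 34, 38] R [45, 46, 43, 43, 39, 216, 220, 177, 132, 163, 165, 165, 165, 166]
160 L [123, 124, 123, 123, 115, 93, 82, 82, 86, 68, 59, 59, 60, 60, 62, 61, 62, 61, 62, 60, 59, 35, 27, 32, 31, 34] R [46, 44, 44, 43, 50, 89, 104, 113, 139, 162, 164, 164, 164, 163]
170 L [119, 118, 119, 119, 119, 109, 84, 83, 84, 80, 64, 56, 59, 57, 59, 59, 56, 57, 56, 57, 53, 38, 29, 28, 33, 33] R [44, 41, 42, 41, 71, 95, 103, 112, 149, 162, 164, 164, 164, 163]
180 L [115, 117, 117, 118, 118, 117, 107, 79, 80, 84, 74, 62, 58, 58, 57, 57, 56, 57, 58, 58, 57, 54, 30, 25, 31, 36] R [42, 44, 44, 38, 81, 104, 104, 108, 148, 160, 163, 163, 164, 164]
190 L [119, 119, 118, 118, 119, 120, 112, 96, 82, 83, 85, 69, 57, 58, 58, 57, 56, 59, 56, 57, 59, 55, 35, 25, 30, 32] R [43, 44, 41, 53, 86, 103, 103, 107, 157, 163, 164, 164, 164, 160]
200 L [125, 123, 125, 126, 125, 124, 125, 117, 87, 82, 83, 76, 68, 57, 56, 56, 58, 59, 59, 59, 58, 56, 45, 29, 28, 32] R [44, 44, 39, 74, 95, 104, 105, 121, 159, 162, 163, 163, 163, 164]
plateL [[89.2, -37.7], [77.2, -37.7], [65.2, -37.7], [53.2, -37.2], [41.0, -37.0], [28.6, -36.6], [15.9, -36.4]] -1.16
plateR [[41.0, 30.8], [28.7, 31.5], [16.0, 31.7]] -2.12
barL [[50.0, -20.0], [41.9, -19.7], [33.6, -19.9]] -0.24
barR [[50.0, 18.7], [41.9, 18.7], [33.6, 18.7]] 0.05
```

```bash

python3 -m handwheel '[{"hand":1,"dp":[0.02,-0.07,0],"dr":[0,0,-0.27]},{"hand":1,"dp":[0,0,0.2],"dr":[0,0,0]},{"hand":1,"dp":[0,0,0.2],"dr":[0,0,0]},{"hand":1,"dp":[0,0,0.2],"dr":[0,0,0]},{"hand":1,"dp":[0,0,0.2],"dr":[0,0,0]},{"hand":1,"dp":[0,0,0],"dr":[0,0,0]},{"hand":1,"dp":[0,0,0],"dr":[0,0,0]},{"hand":1,"dp":[0,0,0],"dr":[0,0,0]}]'
python3 - <<'E'
from h import *; from plant import state,snapshot
e=snapshot("wrist");s=state();R_=np.array(s["tcp_rot"]);p=np.array(s["tcp_pos"]);g=cv2.GaussianBlur(cv2.cvtColor(e["img"],cv2.COLOR_BGR2GRAY),(1,5),0).astype(int)
np.savez("w8.npz",**e)
for y in(60,80,100,130,170,180,190,200):
    r=g[y];print(y,"L",r[240:276].tolist(),"R",r[364:392].tolist())
print(g[130:175,262].tolist(),g[130:175,371].tolist())
E
```

```text
time: 34.7
tcp_pos: [0.5077, 0.2969, 0.0836]
tcp_rot: [[0.989, 0.146, -0.002], [0.146, -0.989, -0.0], [-0.002, -0.0, -1.0]]
wrist_force: [0.3, -0.6, -3.1]
width: 0.449
finger_force: 45.0
60 L [121, 122, 121, 121, 120, 121, 121, 120, 120, 120, 100, 83, 81, 84, 80, 71, 63, 65, 63, 61, 61, 61, 62, 61, 35, 30, 34, 42, 47, 46, 45, 47, 47, 47, 46, 44] R [53, 54, 56, 56, 54, 55, 54, 55, 52, 49, 46, 51, 97, 107, 109, 108, 108, 106, 98, 93, 91, 88, 87, 88, 88, 87, 88, 89]
80 L [117, 116, 117, 116, 115, 116, 116, 116, 116, 115, 104, 76, 83, 82, 82, 70, 60, 60, 58, 61, 60, 60, 59, 58, 38, 30, 33, 43, 47, 46, 47, 46, 48, 43, 48, 47] R [54, 56, 55, 57, 56, 55, 55, 55, 55, 51, 47, 48, 97, 106, 106, 105, 107, 103, 97, 89, 88, 89, 89, 89, 89, 89, 88, 88]
100 L [118, 118, 118, 120, 119, 118, 119, 119, 119, 118, 116, 76, 80, 83, 87, 71, 57, 62, 60, 59, 59, 58, 151, 215, 232, 232, 232, 232, 232, 232, 232, 231, 231, 231, 232, 232] R [238, 238, 238, 238, 238, 239, 239, 238, 239, 239, 239, 239, 239, 179, 121, 106, 107, 103, 93, 89, 87, 87, 88, 87, 87, 89, 87, 88]
130 L [125, 125, 125, 122, 124, 125, 126, 
[... 1143 characters left out ...]
0 L [121, 120, 120, 121, 119, 120, 118, 119, 120, 119, 119, 119, 119, 119, 107, 92, 81, 82, 84, 65, 59, 54, 58, 58, 58, 56, 59, 57, 56, 57, 55, 55, 43, 30, 27, 32] R [39, 40, 38, 74, 94, 101, 102, 103, 104, 104, 102, 102, 104, 103, 101, 142, 158, 161, 162, 162, 161, 161, 162, 161, 131, 73, 41, 43]
[59, 60, 60, 60, 59, 58, 58, 58, 58, 58, 59, 58, 58, 57, 58, 58, 57, 57, 61, 79, 109, 135, 146, 149, 149, 149, 148, 148, 148, 146, 134, 110, 83, 66, 60, 59, 60, 60, 58, 56, 57, 59, 60, 59, 57] [57, 57, 55, 54, 55, 56, 56, 55, 55, 55, 54, 50, 47, 53, 69, 87, 97, 102, 118, 154, 199, 227, 236, 237, 236, 236, 237, 237, 236, 226, 192, 143, 111, 103, 103, 103, 103, 103, 103, 104, 104, 104, 103, 102, 102]
```

```bash
python3 - <<'E'
from h import *; from plant import state
e=dict(np.load("w8.npz"));s=state();R_=np.array(s["tcp_rot"]);p=np.array(s["tcp_pos"]);g=cv2.cvtColor(e["img"],cv2.COLOR_BGR2GRAY).astype(int)
def T(q,z):return ((fonz(e,q,z)-p)@R_)[:2]*1000
print(T((262,155.3),.052),T((371,155.3),.052),g[28:44,320].tolist(),T((320,35.2),p[2]+.0144))
E
```

```text
[ 46.04149033 -32.17158082] [46.02448788 27.37608378] [200, 194, 192, 190, 188, 189, 186, 144, 60, 37, 47, 47, 49, 50, 50, 55] [99.34478252 -0.5188605 ]
```

```bash

python3 -m handwheel '[{"hand":1,"dp":[-0.05,-0.02,0],"dr":[0,0,0]},{"hand":1,"dp":[0,0,0.1],"dr":[0,0,0]},{"hand":1,"dp":[0,0,0.1],"dr":[0,0,0]},{"hand":1,"dp":[0,0,0.1],"dr":[0,0,0]},{"hand":1,"dp":[0,0,0.1],"dr":[0,0,0]},{"hand":1,"dp":[0,0,0.1],"dr":[0,0,0]},{"hand":1,"dp":[0,0,0],"dr":[0,0,0]},{"hand":1,"dp":[0,0,0],"dr":[0,0,0]}]'
```

```text
time: 35.75
tcp_pos: [0.5065, 0.2972, 0.0735]
tcp_rot: [[0.989, 0.146, -0.002], [0.146, -0.989, -0.0], [-0.003, -0.0, -1.0]]
wrist_force: [0.1, -0.3, -2.3]
width: 0.447
finger_force: 45.0
```

```bash

python3 -m handwheel '[{"hand":1,"dp":[0,0,0.1],"dr":[0,0,0]},{"hand":1,"dp":[0,0,0.1],"dr":[0,0,0]},{"hand":1,"dp":[0,0,0.05],"dr":[0,0,0]},{"hand":1,"dp":[0,0,0],"dr":[0,0,0]},{"hand":1,"dp":[0,0,0],"dr":[0,0,0]},{"hand":1,"dp":[0,0,0],"dr":[0,0,0]},{"hand":1,"dp":[0,0,0],"dr":[0,0,0]},{"hand":1,"dp":[0,0,0],"dr":[0,0,0]}]'
```

```text
time: 36.75
tcp_pos: [0.5065, 0.2972, 0.0685]
tcp_rot: [[0.989, 0.146, -0.003], [0.146, -0.989, -0.0], [-0.003, -0.0, -1.0]]
wrist_force: [-0.9, 0.2, -2.4]
width: 0.452
finger_force: 45.0
```

```bash

python3 -m handwheel '[{"hand":1,"dp":[0,0,0.03],"dr":[0,0,0]},{"hand":1,"dp":[0,0,0.03],"dr":[0,0,0]},{"hand":1,"dp":[0,0,0.02],"dr":[0,0,0]},{"hand":1,"dp":[0,0,0],"dr":[0,0,0]},{"hand":1,"dp":[0,0,0],"dr":[0,0,0]},{"hand":1,"dp":[0,0,0],"dr":[0,0,0]},{"hand":1,"dp":[0,0,0],"dr":[0,0,0]},{"hand":1,"dp":[0,0,0],"dr":[0,0,0]}]'
```

```text
time: 37.75
tcp_pos: [0.5065, 0.2971, 0.0676]
tcp_rot: [[0.989, 0.146, -0.002], [0.146, -0.989, -0.0], [-0.002, -0.0, -1.0]]
wrist_force: [-1.4, -0.9, 5.8]
width: 0.448
finger_force: 45.0
```

Contact came exactly at the height expected for fully home. I'll open partway, rise straight up, then check.

```bash

python3 -m handwheel '[{"hand":-0.4,"dp":[0,0,0],"dr":[0,0,0]},{"hand":-0.4,"dp":[0,0,0],"dr":[0,0,0]},{"hand":-0.4,"dp":[0,0,0],"dr":[0,0,0]},{"hand":-0.4,"dp":[0,0,0],"dr":[0,0,0]},{"hand":-0.4,"dp":[0,0,-0.1],"dr":[0,0,0]},{"hand":-0.4,"dp":[0,0,-0.3],"dr":[0,0,0]},{"hand":-0.4,"dp":[0,0,-0.6],"dr":[0,0,0]},{"hand":-0.4,"dp":[0,0,-1],"dr":[0,0,0]}]'
python3 -m handwheel '[{"hand":-0.4,"dp":[0,0,-1],"dr":[0,0,0]},{"hand":-0.4,"dp":[0,0,-1],"dr":[0,0,0]},{"hand":-0.4,"dp":[0,0,-1],"dr":[0,0,0]},{"hand":-0.4,"dp":[0,0,-1],"dr":[0,0,0]},{"hand":-0.4,"dp":[0,0,-1],"dr":[0,0,0]},{"hand":-0.4,"dp":[0,0,-1],"dr":[0,0,0]},{"hand":-0.4,"dp":[0,0,0],"dr":[0,0,0]},{"hand":-0.4,"dp":[0,0,0],"dr":[0,0,0]}]'
python3 - <<'E'
from h import *; from plant import state,snapshot
e=snapshot("wrist");s=state();R_=np.array(s["tcp_rot"]);p=np.array(s["tcp_pos"]);g=cv2.cvtColor(e["img"],cv2.COLOR_BGR2GRAY);np.savez("w9.npz",**e);cv2.imwrite("pics/w9.png",e["img"])
sat=cv2.cvtColor(e["img"],cv2.COLOR_BGR2HSV)[...,1]
m=((g>170)&(sat<60)).astype(np.uint8);n,l,st,ct=cv2.connectedComponentsWithStats(m)
def T(q,z):return ((fonz(e,q,z)-p)@R_)*1000
for i in range(1,n):
    if st[i][4]>60 and 200<ct[i][0]<400 and ct[i][1]<230:
        x,y,w,h,a=st[i];print(ct[i].round(1),st[i].tolist(),"on z=.082:",T((x,ct[i][1]),.082).round(1),T((x+w,ct[i][1]),.082).round(1))
print("home predicted band centre (x=72mm):",[fproj(e,np.array([.507,.297,0])+.072*R_[:,0]+[0,0,z]).round(1).tolist() for z in(.082,.087)])
# bystanders/cup: compare top view with the start
t=snapshot("top")["img"];t0=cv2.imread("pics/top0.png");d=cv2.absdiff(t,t0).max(2)
for nme,(x0,y0,x1,y1) in dict(bottle=(195,118,236,160),book=(268,112,350,175),clock=(380,126,430,156),cup=(415,228,450,272)).items():print(nme,int((d[y0:y1,x0:x1]>60).sum()))
E
```

```text
time: 38.75
tcp_pos: [0.5064, 0.2971, 0.1076]
tcp_rot: [[0.989, 0.146, -0.003], [0.146, -0.989, -0.001], [-0.003, 0.0, -1.0]]
wrist_force: [0.3, 0.3, 0.5]
width: 0.699
finger_force: 0.0
time: 39.75
tcp_pos: [0.5064, 0.2971, 0.2266]
tcp_rot: [[0.989, 0.146, -0.003], [0.146, -0.989, -0.001], [-0.003, 0.0, -1.0]]
wrist_force: [0.4, 0.1, 0.2]
width: 0.701
finger_force: 0.0
[319.5 110. ] [295, 104, 50, 13, 650] on z=.082: [ 72.4 -22.8 143.9] [ 72.5  21.8 144. ]
[347.5 134.8] [342, 132, 12, 7, 77] on z=.082: [ 50.   19.3 144. ] [ 50.1  30.2 144.1]
[383.8 200.5] [376, 195, 16, 12, 182] on z=.082: [-11.5  52.7 144.3] [-11.5  68.4 144.3]
[382.7 217.6] [375, 212, 16, 12, 187] on z=.082: [-28.7  52.7 144.4] [-28.8  68.6 144.4]
home predicted band centre (x=72mm): [[320.6, 108.9], [320.6, 108.8]]
bottle 0
book 0
clock 0
cup 2
```

The band sits where a home handset should put it, and its width matches a top at 82 mm. The cup and bystanders have not moved.

```bash
python3 -c "
from plant import sign_off;print(sign_off())"
```

```text
the job is handed in; nothing more can be done
None
```

I pulled the handset from the cup, laid it flat and let go, re-gripped it from above and lowered it home, face down in the cradle with the earpiece at the display end; I handed the job in at about 40 s with the cup and bystanders unmoved. I inferred the hook switch is down from the seating height and did not read it directly.

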